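# Load the egg basket, raise its bail and hang it on the display stand

### The arm

A 6-joint arm with a two-finger parallel gripper is mounted at the origin on a cart in front of the work surface, level with it; the furniture and walls round the work are solid. World frame = base frame: x ahead of the robot, y to its left, z up, the work surface at z = 0. Lengths are in mm, angles in rad, forces in N, time in s.
With the tool pointing down it reaches from about 275 to 825 mm from the base axis. Payload 4.9 kg.
Tool frame: the origin (TCP) lies at the very end of the fingers, on their centre line; the grasp point (between the pads) lies 19 mm behind it; z points along the fingers, y is the direction in which the jaws open and shut (so a half turn about z gives the same grasp; the last joint's range is limited). The gripper opens to 85 mm and grips with 20 to 120 N. Pads are 22 mm wide; open, the fingers measure 114 mm over their backs; the gripper's body (76 mm by 85 mm) begins 54 mm behind the grasp point. The pads swing forward as they close: fully open they stand 13 mm farther back than shut.
Start: joints at [1.003, 0.326, -0.193, 1.052, 0, 1.437], TCP at [231.174, 499.076, 231.281] pointing down, gripper open.
Joint ranges: [-2.65, 2.65], [-0.97, 1.79], [-1.3, 1.35], [-1.93, 2.1], [-1.47, 1.37], [-3.14, 3.14]. Speed limits (rad/s): [2.57, 2.57, 3.14, 3.14, 3.14, 3.14].

### API

Orientations are given as [roll, pitch, yaw] about the fixed x, y, z axes, in that order (R = Rz(yaw) Ry(pitch) Rx(roll)).
In Python, from bench import bot, solve_ik, imaging gives the robot as it stands. Calls block until the motion is done:
- bot.move_ptp(position, orientation): joint-space move of the TCP to a pose.
- bot.movel(position, rot=None, max_speed=150, threshold=None): straight line of the TCP; rot=None keeps the orientation; max_speed is the mean speed in mm/s. With threshold (N) it stops when the force on the tool has changed by that much, and returns True; else False.
- bot.move_j(angles): joint-space move.
- bot.grip(opening, effort=None): opening from 0.0 (shut) to 1.0 (fully open); effort is the grip in N (None keeps the last); returns when the fingers have stopped.
- bot.dwell(seconds).
- solve_ik(position, orientation): joint angles nearest the present ones, or None.
- bot.get_state(): the state.
- imaging.capture(name): name is "scene" or "top" or "wrist"; returns the picture (384x512x3 uint8, blue, green, red); there is no depth.
- imaging.camera_model(name): a dict with "K" (3x3 intrinsics, pixels), "k1" (the pictures are not rectified: a ray, as slopes to the right and down, at radius r is drawn at 1 + k1 r^2 times it, then the intrinsics apply), "position" and "rotation" of the camera in the world. Camera axes: x right, y up, looking along -z (the intrinsics and any distortion apply to the point x, -y, -z); pixel columns grow to the right and rows downward; lengths in mm; the calibration is good to about 2 mm. A picture is of the moment at which its call begins: read the wrist's pose just before it. camera_model takes no time and is no camera call; for the wrist camera it gives the pose at the moment of the call.
A pose or a line that the arm cannot do raises bot.IKError and nothing moves.
- bot.sign_off(): hands the job in, once; it reports no verdict.
The state is a dict: "t": time; "qpos": joint angles; "joint_velocities": joint speeds; "effort": joint torques, N m; "tcp_pos": TCP position; "orientation": TCP orientation; "contact_force": force on the tool from outside, world axes, zero at the start; "wrist_torque": the same for the moment, N m; "opening": opening from 0.0 (shut) to 1.0 (fully open).
Only numpy, scipy, OpenCV 4.12 (cv2) and the standard library are available. Lean on these libraries where they do the work, as an engineer would, in place of code of your own. Each camera call takes 0.05 s, during which the arm holds its last target.

### The job

Make the chocolate-egg basket ready for display: lay the two big foil-wrapped eggs in the basket's two oblong hollows, one lengthwise in each, without letting them drop. Once both eggs are in, swing the basket's folded bail up with a fingertip or the fingers until it stands upright, with the basket still standing on the counter. Then lift the basket level by its bail, hang the bail over both hooks of the stand and leave it hanging there still and level with the eggs in their hollows, without disturbing the gift box, the two cookie packs and the stamp.

Things in the scene. Friction and masses are not known exactly. Their poses are not given: they have to be found in the camera images.
- egg_red_center (a point): Centre of the red foil egg with a gold band: a rigid egg 72 mm long, 54 mm across, 60 g, lying loose on its side on the counter (centre 27 mm up). Its own x axis runs along its length (blunt end at +x); grip it across the waist, along its y. It can roll. Rolled round its own length its y and z axes turn with it.
- egg_blue_center (a point): Centre of the blue foil egg with a white band; otherwise the same as the red one.
- basket: Loose green sheet-metal basket, a shallow tray 184 mm (its x) by 122 mm (its y), rim 34 mm high, walls 3 mm, about 0.5 kg, with a light wooden insert whose top is 17 mm above the basket's underside. Origin at the centre of its underside, z up. Ears in the middle of its two short ends carry the bail's pivots, 50 mm above the underside, on the axis x through y = 0.
- hollow_a (a point): Centre of the oblong hollow (50 mm along the basket's x, 38 mm across, 14 mm deep) at x = -43 mm in the basket's frame, at the level of the wooden insert's top; axes as the basket's. An egg lying in it with its length along the basket's x has its centre about 19 mm above this point. Either egg may go in either hollow.
- hollow_b (a point): Centre of the other hollow, at x = +43 mm in the basket's frame; otherwise the same.
- bail (a joint): Angle of the basket's swing bail about the basket's x axis through the pivots. 0: folded out to the basket's -y side, sticking out 10 degrees above level; 1.396 (80 degrees): upright above the basket; 2.79: folded the other way. Light hinge friction (0.034 N m): it stays where it is left.
- bail_grip (a point): Centre of the bail's wooden roller, mid-crossbar, 110 mm from the pivot axis. Roller 16 mm thick, 48 mm long along the basket's x; beyond it the 8 mm steel bar runs straight to 80 mm each side, then bends to the arms 97 mm out. Folded, the roller is 108 mm to -y of the basket's centre and 69 mm above its underside, nothing below it; upright it is 160 mm above the underside.
- stand: Fixed stand: dark wooden base 10 mm thick (160 mm along x, y -60 to +130 mm), a steel post at y = +108 mm ending in a crossbar 199 mm up, and two parallel upturned hooks of 8 mm bar at x = -52 and +52 mm running from the crossbar towards the stand's -y; the fingers fit between them. Origin on the counter right under the hooks' seat, z up.
- hook_seat (a point): Half-way between the two hooks, 200 mm above the counter, where the middle of the bail's bar comes to lie (bar along the stand's x; axes as the stand's). The hooks' upturned tips are at y = -28 mm, tops 25 mm above this point; towards +y the hooks rise slowly by 8 mm to the crossbar at y = +108 mm. The hung basket's underside is about 30 mm above the stand's base.
- gift_box: Bystander: small brown gift box with a red ribbon, 69x73x61 mm; origin at the centre of its underside.
- cookie_pack: Bystander: stack of pale golden cookies in a tied bag, 74x73x84 mm; origin at the centre of its underside.
- cookie_pack_dark: Bystander: stack of dark cookies in a tied bag, 70x73x84 mm; origin at the centre of its underside.
- loyalty_stamp: Bystander: wooden hand stamp, 26x46x71 mm; origin at the centre of its underside.
Mind the look-alikes: they are no part of the job. Of the things shaped like the part that bears egg_blue_center, the blue one is meant.

How it is judged:
By the outcome, as a careful person would: the job done as asked, in the order asked, and still so for the second after the job is handed in, with the robot touching nothing.
It also fails if it takes over 72 s, if anything falls off the work surface, if the arm or the gripper's body presses on something with over 40 N, if the wrist force passes 120 N, or if a joint passes its speed limit or range.

## Working session

There is one attempt and no reset: what is moved stays moved. The work goes in short steps, each a Python script; the robot and the scene stay as the last script left them, time stands still between calls to the robot, and variables do not carry over. Pictures are saved under pics/ and viewed, and the job is handed in when it is done.

```bash
ls -la && mkdir -p pics && python3 - <<'E'
from bench import bot, solve_ik, imaging
import cv2, numpy as np
for n in ("scene","top","wrist"):
    m=imaging.camera_model(n); print(n,{k:np.round(np.array(v),3).tolist() for k,v in m.items()})
    cv2.imwrite(f"pics/{n}0.png",imaging.capture(n))
s=bot.get_state(); print(s)
E
```

```text
total 12
drwxr-xr-x  3 agent agent 4096 Dec  7 14:20 .
drwxr-xr-x 23 root  root  4096 Dec  7 14:20 ..
drwxr-xr-x  2 agent agent 4096 Dec  7 14:20 pics
scene {'K': [[366.116, 0.0, 251.739], [0.0, 366.116, 191.795], [0.0, 0.0, 1.0]], 'k1': -0.001, 'position': [193.027, -953.994, 1009.072], 'rotation': [0.763, 0.015, -0.474]}
top {'K': [[493.198, 0.0, 263.983], [0.0, 493.198, 187.531], [0.0, 0.0, 1.0]], 'k1': -0.168, 'position': [-11.819, -1.597, 1530.982], 'rotation': [0.411, 0.01, -1.963]}
wrist {'K': [[275.968, 0.0, 249.012], [0.0, 275.968, 192.289], [0.0, 0.0, 1.0]], 'k1': 0.019, 'position': [165.208, 528.985, 372.618], 'rotation': [-0.29, 0.001, 1.137]}
{'t': 0.15, 'qpos': array([ 1.00282590e+00,  3.26759351e-01, -1.93299958e-01,  1.05199141e+00,
        4.97003172e-05,  1.43660398e+00]), 'joint_velocities': array([ 0.00145618, -0.00150632,  0.00130767, -0.00156569, -0.00016039,
        0.00031417]), 'effort': array([ 7.65693676e-04, -4.43705142e+01,  2.62663472e+01,  1.04524122e-02,
       -8.05795230e-05,  1.72152187e-05]), 'tcp_pos': array([230.91803926, 498.72954893, 230.71007632]), 'orientation': array([-3.14035619e+00, -2.17077944e-04,  2.70781441e+00]), 'contact_force': array([ 0.41340221, -0.53776627, -0.39723733]), 'wrist_torque': array([ 0.03897709, -0.04093261,  0.00840301]), 'opening': 1.0026770254248423}
```

View pics/scene0.png

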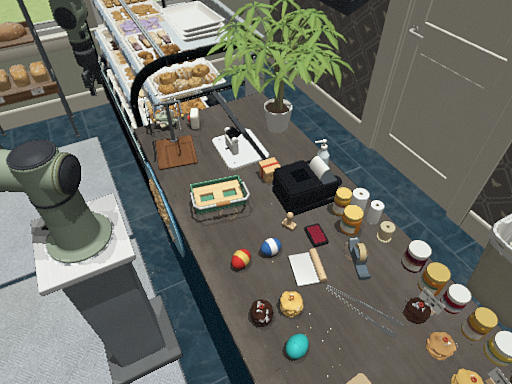

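View pics/top0.png

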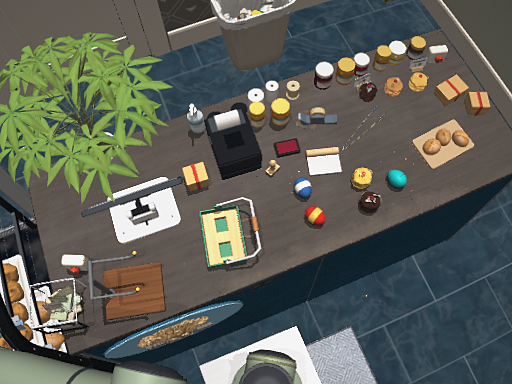

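View pics/wrist0.png

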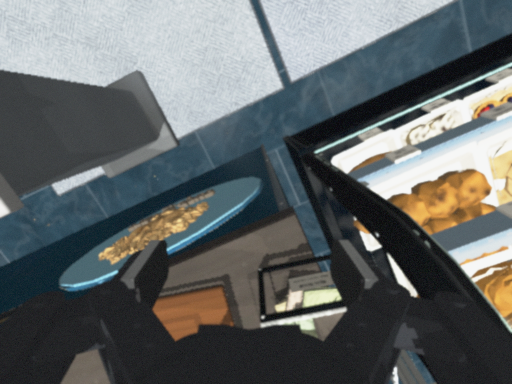

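```bash
cat > h.py <<'E'
import numpy as np, cv2, math
from scipy.spatial.transform import Rotation as R
from bench import bot, solve_ik, imaging
def RM(v): return R.from_euler('xyz',v).as_matrix()
def dist(m): return np.array([m['k1'],0,0,0,0],float)
def proj(m,P):
    P=np.atleast_2d(np.asarray(P,float)); Rm=np.array(m['rotation'],float); Rm=RM(Rm) if Rm.ndim==1 else Rm
    c=(P-np.array(m['position']))@Rm; c=c*[1,-1,-1]
    q,_=cv2.projectPoints(c.reshape(-1,1,3),np.zeros(3),np.zeros(3),np.array(m['K'],float),dist(m)); return q.reshape(-1,2)
def rays(m,uv):
    uv=np.atleast_2d(np.asarray(uv,float)); Rm=RM(np.array(m['rotation'],float))
    n=cv2.undistortPoints(uv.reshape(-1,1,2),np.array(m['K'],float),dist(m)).reshape(-1,2)
    d=np.c_[n[:,0],-n[:,1],-np.ones(len(n))]@Rm.T
    return np.array(m['position'],float), d/np.linalg.norm(d,axis=1,keepdims=True)
def onz(m,uv,z):
    o,d=rays(m,uv); return o+d*((z-o[2])/d[:,2])[:,None]
def tri(obs):
    A=np.zeros((3,3));b=np.zeros(3)
    for m,uv in obs:
        o,d=rays(m,uv);M=np.eye(3)-np.outer(d[0],d[0]);A+=M;b+=M@o
    return np.linalg.solve(A,b)
def crop(img,x0,y0,x1,y1,s,name):
    cv2.imwrite('pics/'+name,cv2.resize(img[y0:y1,x0:x1],None,fx=s,fy=s,interpolation=cv2.INTER_CUBIC))
E
python3 - <<'E'
from h import *
t=cv2.imread('pics/top0.png');s=cv2.imread('pics/scene0.png')
crop(t,180,150,340,270,5,'c_top1.png'); crop(t,60,230,200,330,5,'c_top2.png'); crop(s,140,120,300,240,5,'c_sc1.png')
crop(s,200,200,330,300,5,'c_sc2.png'); 
mt,ms=imaging.camera_model('top'),imaging.camera_model('scene')
print(proj(mt,[[0,0,0],[300,0,0],[300,400,0]]),proj(ms,[[0,0,0],[300,0,0],[300,400,0]]))
E
```

```text
[[267.38441053 391.86473405]
 [230.3551685  299.3992512 ]
 [109.85126687 346.68705228]] [[ 80.1092673  236.42472801]
 [163.92953075 205.9027492 ]
 [135.83120174 145.34575196]]
```

View pics/c_top1.png

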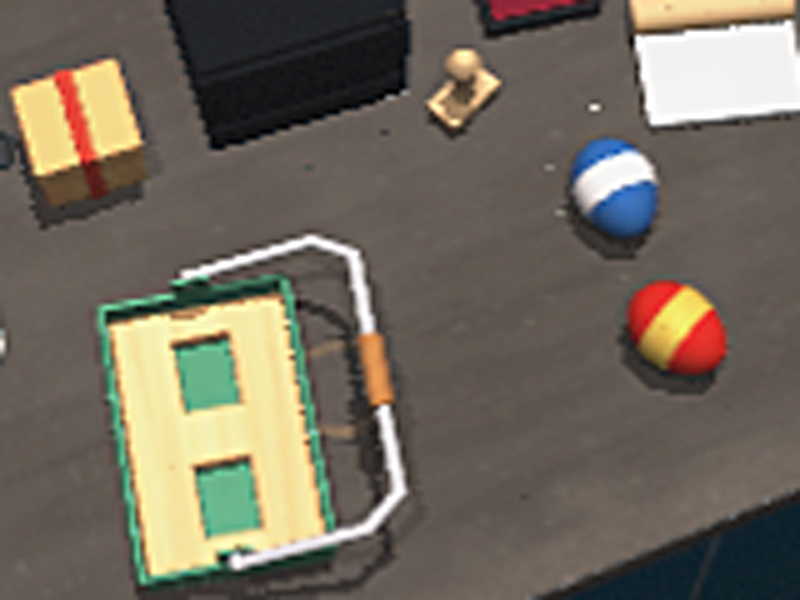

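View pics/c_top2.png

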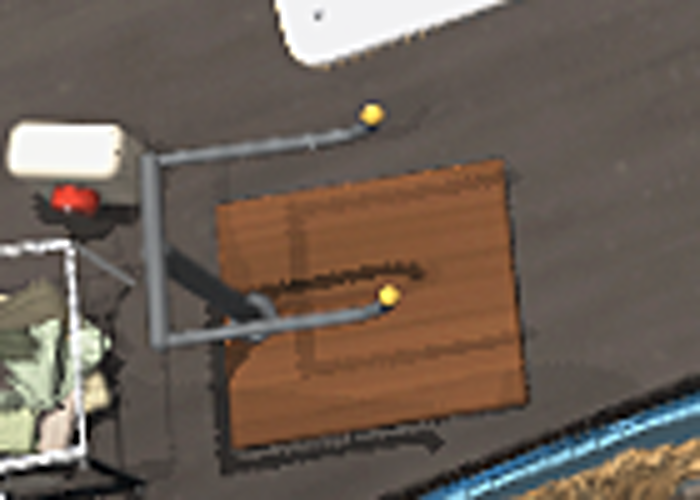

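View pics/c_sc1.png

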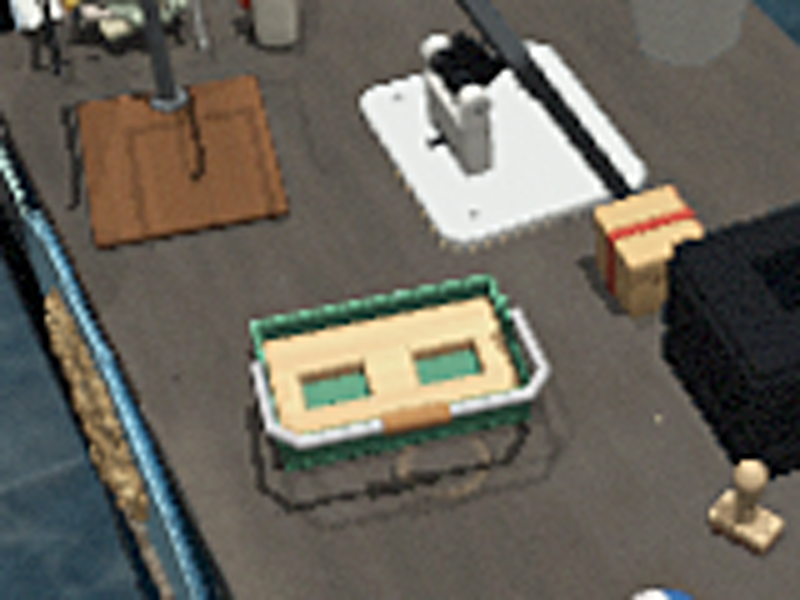

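View pics/c_sc2.png

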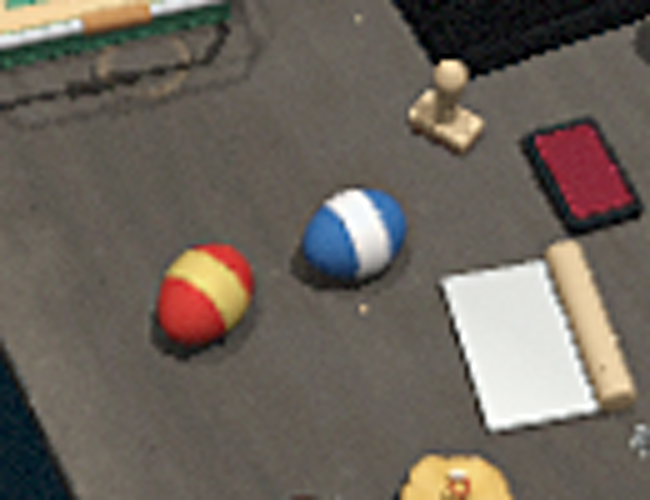

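```bash
python3 - <<'E'
from h import *
t=cv2.imread('pics/top0.png');s=cv2.imread('pics/scene0.png')
mt,ms=imaging.camera_model('top'),imaging.camera_model('scene')
def egg(img,box,kind):
    x0,y0,x1,y1=box;c=cv2.resize(img[y0:y1,x0:x1],None,fx=4,fy=4,interpolation=cv2.INTER_CUBIC).astype(int)
    b,g,r=c[...,0],c[...,1],c[...,2]
    sat=c.max(2)-c.min(2)
    m=((sat>70)|(c.min(2)>150)).astype(np.uint8)
    n,l,st,ce=cv2.connectedComponentsWithStats(m)
    i=1+np.argmax(st[1:,4]);mm=(l==i).astype(np.uint8)
    cs,_=cv2.findContours(mm,cv2.RETR_EXTERNAL,cv2.CHAIN_APPROX_NONE);cn=max(cs,key=cv2.contourArea)
    e=cv2.fitEllipse(cn); cen=(np.array(e[0])+.5)/4-.5+[x0,y0]
    if kind=='blue': bm=(mm>0)&(c.min(2)>130)
    else: bm=(mm>0)&(g>110)
    ys,xs=np.nonzero(bm); bc=(np.array([xs.mean(),ys.mean()])+.5)/4-.5+[x0,y0]
    return cen,np.array(e[1])/4,e[2],bc
for kind,bt,bs in (('red',(300,200,330,232),(226,244,256,274)),('blue',(288,172,318,202),(256,232,288,260))):
    ct,at,ang,bc=egg(t,bt,kind); cs,as_,angs,bcs=egg(s,bs,kind)
    P=tri([(mt,ct),(ms,cs)])
    # long axis dir: fitEllipse angle: rotation of first axis(width); major = angle+90 if axes[1]>axes[0]
    th=math.radians(ang+90); p=onz(mt,[ct-8*np.array([math.cos(th),math.sin(th)]),ct+8*np.array([math.cos(th),math.sin(th)])],27)
    d=p[1]-p[0]
    th=math.radians(angs+90); p2=onz(ms,[cs-8*np.array([math.cos(th),math.sin(th)]),cs+8*np.array([math.cos(th),math.sin(th)])],27); d2=p2[1]-p2[0]
    print(kind,ct,at,ang,'tri',P.round(1),'top z27',onz(mt,ct,27).round(1),'sc',onz(ms,cs,27).round(1),'yaw',math.degrees(math.atan2(d[1],d[0])),math.degrees(math.atan2(d2[1],d2[0])),as_,bc,bcs)
def fit(m,px,obj,z):
    P=onz(m,px,z)[:,:2]; o=np.array(obj,float); a=P-P.mean(0); b=o-o.mean(0)
    y=math.atan2((b[:,0]*a[:,1]-b[:,1]*a[:,0]).sum(),(b*a).sum()); Rz=np.array([[math.cos(y),-math.sin(y)],[math.sin(y),math.cos(y)]])
    tt=P.mean(0)-Rz@o.mean(0); return tt.round(1),round(math.degrees(y),2),(P-(o@Rz.T+tt)).round(1).tolist()
C=lambda l,x0,y0:[[(a+.5)/5-.5+x0,(b+.5)/5-.5+y0] for a,b in l]
rim=[(-92,61),(92,61),(92,-61),(-92,-61)]
# top: basket x dir -> ? try both
px=C([(98,305),(290,275),(335,555),(143,585)],180,150)
print('basket top', onz(mt,px,34).round(0)[:,:2].tolist())
hol=C([(207,375),(228,497)],180,150); print('hollows',onz(mt,hol,17-7).round(1))
hs=C([(336,388),(448,364)],140,120); print('hollows sc',onz(ms,hs,10).round(1))
print('roller',tri([(mt,C([(375,369)],180,150)),(ms,C([(417,414)],140,120))]))
tips=C([(372,115),(389,296)],60,230); print('tips top z225',onz(mt,tips,225).round(1))
base=C([(505,161),(526,404),(232,447),(217,206)],60,230); print('base',onz(mt,base,10).round(1)[:,:2].tolist())
E
```

```text
red [315.03003597 214.83835506] [15.73014355 21.49062729] 127.99128723144531 tri [ 444.9 -353.1   28.1] top z27 [[ 445.8 -353.4   27. ]] sc [[ 444.7 -352.5   27. ]] yaw 26.68085447398296 -153.2798084254138 [16.42815399 21.24715614] [314.63311688 213.88119835] [241.95987486 255.86316649]
blue [302.81328583 186.25686646] [14.00967503 19.49843597] 150.25730895996094 tri [ 550.8 -357.    32.7] top z27 [[ 553.7 -358.4   27. ]] sc [[ 552.2 -353.6   27. ]] yaw 3.7018242169984954 176.60762492285912 [14.145401   19.50846291] [302.1806962  184.78022152] [271.96243251 244.53681764]
basket top [[602.0, -10.0], [574.0, -134.0], [388.0, -91.0], [415.0, 27.0]]
hollows [[538.5 -59.9  10. ]
 [455.8 -43.2  10. ]]
hollows sc [[454.5 -42.8  10. ]
 [538.8 -59.5  10. ]]
roller [ 476.19116474 -155.46323851   80.33597893]
tips top z225 [[476.2 202.3 225. ]
 [375.1 223.8 225. ]]
base [[494.6, 164.0], [342.0, 201.1], [384.0, 383.8], [536.4, 349.2]]
```

```bash
cat >> h.py <<'E'
def wcap(name):
    m=imaging.camera_model('wrist'); im=imaging.capture('wrist'); cv2.imwrite('pics/'+name+'.png',im)
    import json; json.dump({k:np.array(v).tolist() for k,v in m.items()},open('pics/'+name+'.json','w')); return m,im
def load(name):
    import json; return json.load(open('pics/'+name+'.json')),cv2.imread('pics/'+name+'.png')
PI=math.pi
def down(psi): return [PI,0,psi]
E
python3 - <<'E'
from h import *
bot.movel([231,499,380],max_speed=250)
print(bot.get_state()['t'])
bot.move_ptp([400,240,380],down(2.92)); bot.dwell(0.2); wcap('w_stand'); print(bot.get_state()['t'])
bot.move_ptp([440,-60,330],down(2.94)); bot.dwell(0.2); wcap('w_bask');print(bot.get_state()['t'])
bot.move_ptp([460,-355,210],down(PI)); bot.dwell(0.2); wcap('w_egg');s=bot.get_state();print(s['t'],s['qpos'],s['tcp_pos'])
E
```

```text
0.8917
2.325
3.75
5.2167 [-7.82647434e-01  3.96419303e-01 -1.42930722e-01  1.03039658e+00
  7.46715416e-05 -7.84143637e-01] [ 460.59492529 -354.23497012  210.73792191]
```

View pics/w_stand.png

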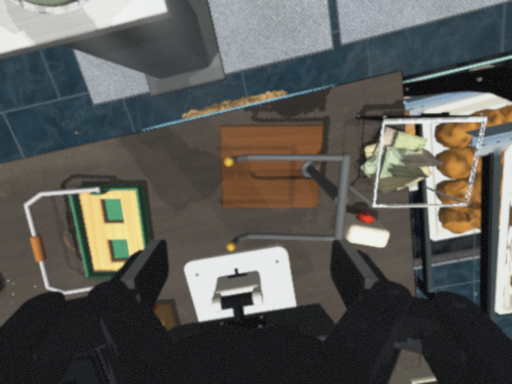

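View pics/w_bask.png

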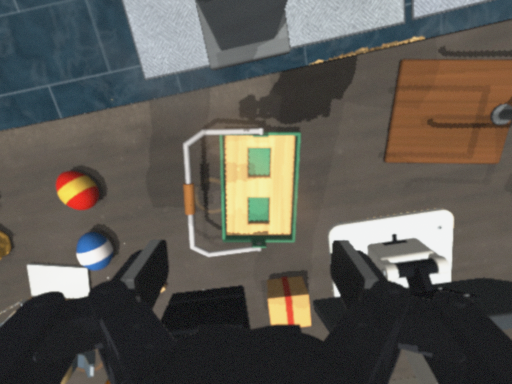

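View pics/w_egg.png

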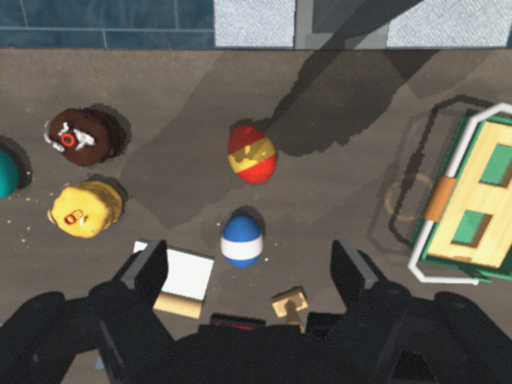

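```bash
python3 - <<'E'
from h import *
m,im=load('w_egg')
def mask_egg(im,box):
    x0,y0,x1,y1=box;c=cv2.resize(im[y0:y1,x0:x1],None,fx=4,fy=4,interpolation=cv2.INTER_CUBIC).astype(int)
    mm=((c.max(2)-c.min(2)>45)|(c.min(2)>135)).astype(np.uint8)
    mm=cv2.morphologyEx(mm,cv2.MORPH_OPEN,np.ones((9,9)))
    n,l,st,ce=cv2.connectedComponentsWithStats(mm);i=1+np.argmax(st[1:,4]);mm=(l==i).astype(np.uint8)
    cn=max(cv2.findContours(mm,cv2.RETR_EXTERNAL,cv2.CHAIN_APPROX_NONE)[0],key=cv2.contourArea)
    vis=c.clip(0,255).astype(np.uint8).copy();cv2.drawContours(vis,[cn],-1,(0,255,0),1)
    e=cv2.fitEllipse(cn); return (np.array(e[0])+.5)/4-.5+[x0,y0],e[1],e[2],vis
V=[]
for k,box in (('red',(222,118,284,190)),('blue',(212,205,274,277))):
    c,ax,ang,vis=mask_egg(im,box);V.append(vis)
    th=math.radians(ang+90);u=np.array([math.cos(th),math.sin(th)]);p=onz(m,[c-20*u,c+20*u],27);d=p[1]-p[0]
    print(k,c.round(1),np.array(ax)/4,onz(m,c,27).round(1),'yaw',round(math.degrees(math.atan2(d[1],d[0])),1))
V=np.hstack(V)
m,im=load('w_bask'); crop(im,170,110,330,260,5,'c_wb.png')
m2,im2=load('w_stand'); crop(im2,210,110,360,260,5,'c_ws.png')
cv2.imwrite('pics/eggv.png',V)
E
```

```text
red [251.2 154.8] [46.32976913 60.83086777] [[ 439.4 -352.    27. ]] yaw -156.1
blue [240.9 241.9] [39.61252213 52.27471161] [[ 553.2 -365.1   27. ]] yaw -179.1
```

View pics/eggv.png

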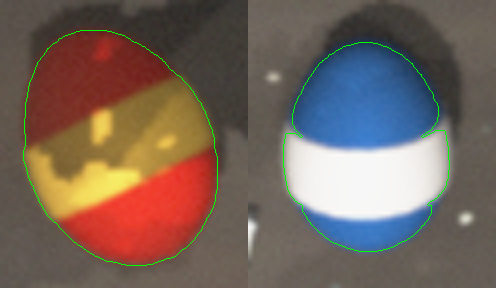

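View pics/c_wb.png

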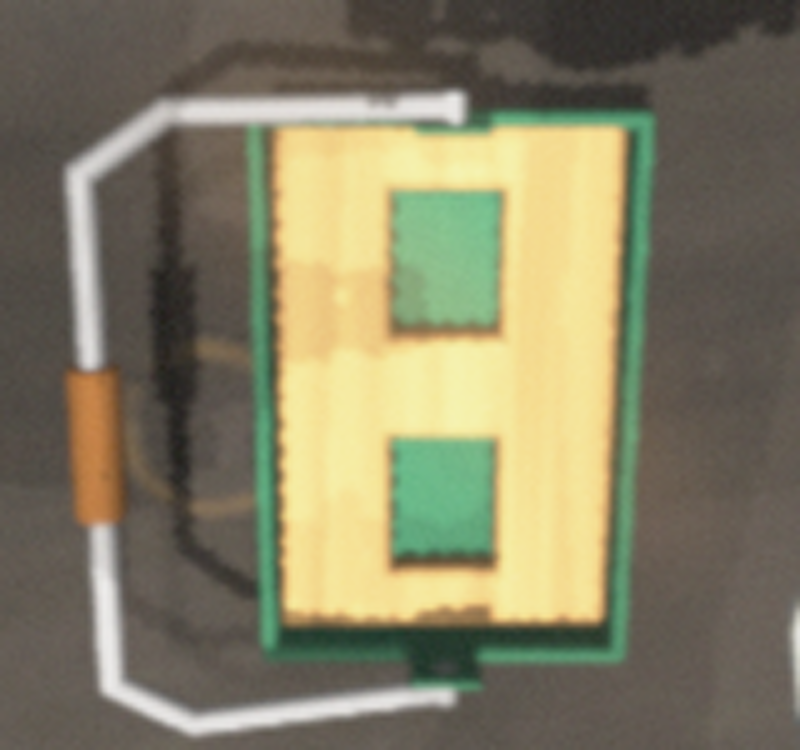

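View pics/c_ws.png

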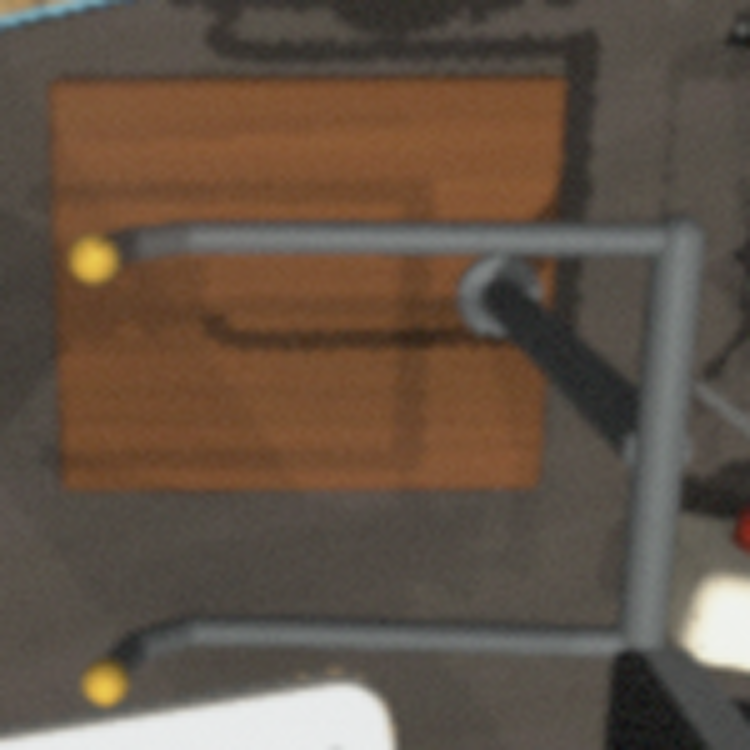

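```bash
python3 - <<'E'
from h import *
C=lambda l,x0,y0:[[(a+.5)/5-.5+x0,(b+.5)/5-.5+y0] for a,b in l]
ang=lambda a,b: round(math.degrees(math.atan2(b[1]-a[1],b[0]-a[0])),2)
m,im=load('w_bask'); print({k:np.round(v,3).tolist() for k,v in m.items() if k!='K'})
# px corners of hollows
h1=C([(391,190),(502,190),(502,333),(391,333)],170,110);h2=C([(391,438),(497,438),(496,567),(391,567)],170,110)
for h in(h1,h2): print('hol17',onz(m,h,17).mean(0).round(1),onz(m,h,17)[:,:2].round(0).tolist())
rim=onz(m,C([(250,113),(655,113),(625,662),(265,655)],170,110),34); print('rim',rim[:,:2].round(1).tolist(),rim.mean(0).round(1))
rol=onz(m,C([(97,447)],170,110),69);print('roller',rol.round(1))
bar=onz(m,C([(78,170),(112,690)],170,110),69);print('bar',bar.round(1),ang(*bar))
m,im=load('w_stand')
tips=onz(m,C([(95,258),(105,685)],210,110),222);print('tips',tips.round(1),ang(*tips),tips.mean(0))
b=onz(m,C([(52,78),(567,77),(540,488),(64,490)],210,110),10);print('base',b[:,:2].round(1).tolist(),b.mean(0).round(1))
cb=onz(m,C([(685,235),(645,640)],210,110),203);print('crossbar',cb.round(1),ang(*cb))
E
```

```text
{'k1': 0.019, 'position': [369.067, -45.109, 472.205], 'rotation': [-0.291, -0.001, 1.371]}
hol17 [454.5 -45.3  17. ] [[427.0, -59.0], [435.0, -23.0], [482.0, -31.0], [474.0, -68.0]]
hol17 [538.3 -62.4  17. ] [[511.0, -76.0], [518.0, -40.0], [566.0, -49.0], [558.0, -85.0]]
rim [[393.1, -96.3], [418.1, 27.0], [602.6, -10.8], [574.9, -133.7]] [497.2 -53.4  34. ]
roller [[ 479.6 -161.2   69. ]]
bar [[ 397.  -144.7   69. ]
 [ 560.7 -177.9   69. ]] -11.48
tips [[376.7 222.7 222. ]
 [478.  200.3 222. ]] -12.5 [427.35407407 211.49675955 222.        ]
base [[343.5, 199.6], [383.8, 380.7], [537.4, 347.9], [497.3, 165.1]] [440.5 273.3  10. ]
crossbar [[404.4 355.3 203. ]
 [505.  333.1 203. ]] -12.46
```

```bash
python3 - <<'E'
from h import *
m,im=load('w_egg'); print({k:np.round(v,3).tolist() for k,v in m.items() if k!='K'})
mm=imaging.camera_model('wrist'); print(np.round(mm['position'],2),np.round(mm['rotation'],4)); s=bot.get_state(); print(s['tcp_pos'],s['orientation'])
crop(im,410,90,512,290,4,'c_we.png')
print('roller',onz(m,[[439,199]],69),'hol',onz(m,[[497,163],[473,227]],17).round(1), 'tri', )
mt=imaging.camera_model('top');ms=imaging.camera_model('scene')
for k,P in (('red',[442,-352.5,27]),('blue',[553,-358,27]),('blue2',[553,-364,27])): print(k,proj(mt,P).round(1),proj(ms,P).round(1),proj(m,P).round(1))
t=cv2.imread('pics/top0.png');s=cv2.imread('pics/scene0.png')
a=cv2.resize(t[165:235,280:345],None,fx=6,fy=6,interpolation=cv2.INTER_CUBIC);b=cv2.resize(s[225:295,225:290],None,fx=6,fy=6,interpolation=cv2.INTER_CUBIC)
cv2.imwrite('pics/eggts.png',np.hstack([a,b]))
E
```

```text
{'k1': 0.019, 'position': [387.992, -354.714, 352.818], 'rotation': [-0.292, 0.0, 1.572]}
[ 387.92 -354.83  352.72] [-0.2914  0.      1.5719]
[ 460.59492529 -354.23497012  210.73792191] [-3.14090419e+00  7.95930653e-04 -3.14009614e+00]
roller [[ 480.41512277 -150.96532163   69.        ]] hol [[451.3 -53.8  17. ]
 [535.6 -62.7  17. ]] tri
red [[315.3 215.9]] [[239.8 258.3]] [[250.8 157. ]]
blue [[302.8 186.5]] [[271.2 246.1]] [[246.3 241.7]]
blue2 [[304.4 185.8]] [[272.2 247.4]] [[241.7 241.7]]
```

View pics/eggts.png

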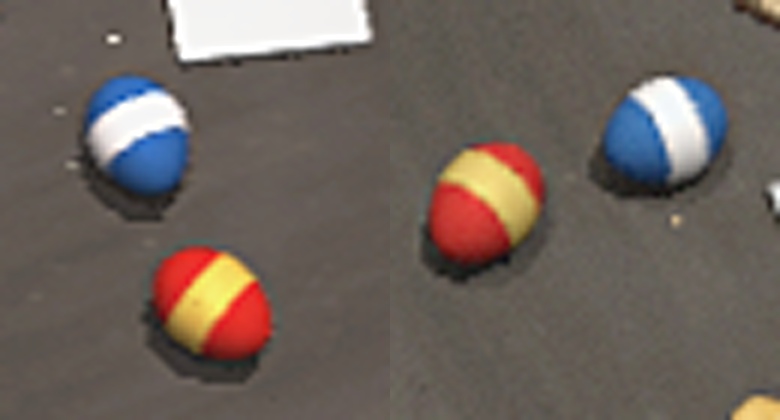

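View pics/c_we.png

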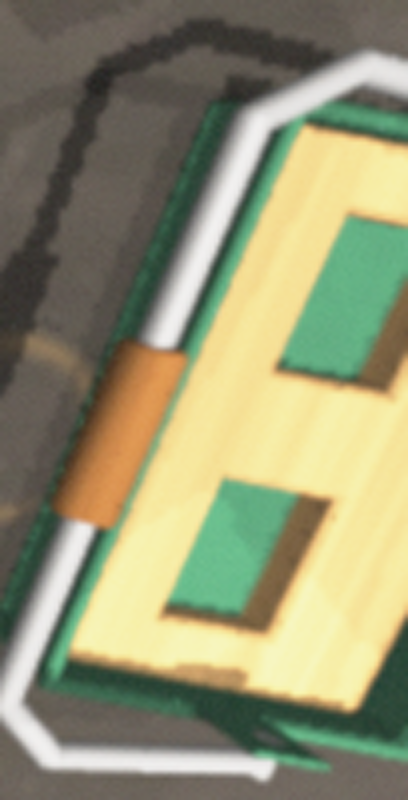

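```bash
python3 - <<'E'
from h import *
C=lambda l,x0,y0,s=5:[[(a+.5)/s-.5+x0,(b+.5)/s-.5+y0] for a,b in l][0]
mt=imaging.camera_model('top');ms=imaging.camera_model('scene');wb,ib=load('w_bask');we,ie=load('w_egg');wst,ist=load('w_stand')
crop(ib,40,150,140,290,5,'c_wb_e.png')
def rep(n,obs):
    P=tri([(o[1],o[2]) for o in obs]); print(n,P.round(1),[(o[0],(proj(o[1],P)[0]-o[2]).round(1).tolist()) for o in obs])
T=lambda a:('t',mt,np.array(a));S=lambda a:('s',ms,np.array(a));B=lambda a:('b',wb,np.array(a));E=lambda a:('e',we,np.array(a))
rol=[T(C([(375,369)],180,150)),S(C([(417,414)],140,120)),B(C([(97,447)],170,110)),E(C([(121,435)],410,90,4))]
rep('roller',rol);rep('roller ts',rol[:2]);rep('roller tb',[rol[0],rol[2]]);rep('roller be',rol[2:])
red=[T([315.3,215.5]),S([241,258.0]),E([251.2,154.8])]
blue=[T([303.1,187.5]),S([270.9,246.7]),E([240.9,241.9])]
rep('red',red);rep('blue',blue);rep('red te',[red[0],red[2]]);rep('blue te',[blue[0],blue[2]])
# hollow corner near red side: inner top-edge corners
E

```

```text
roller [ 476.2 -156.8   80.5] [('t', [0.4, -0.1]), ('s', [0.2, 0.2]), ('b', [0.7, -0.3]), ('e', [1.6, 0.2])]
roller ts [ 476.2 -155.5   80.3] [('t', [0.0, 0.1]), ('s', [0.1, -0.0])]
roller tb [ 472.8 -154.3   92.4] [('t', [-0.0, -0.1]), ('b', [0.0, -0.3])]
roller be [ 476.4 -158.1   80. ] [('b', [-0.0, -0.2]), ('e', [-0.0, 0.2])]
red [ 442.9 -353.    27. ] [('t', [-0.0, 0.2]), ('s', [-0.9, 0.3]), ('e', [-0.8, 2.9])]
blue [ 550.8 -360.9   27.6] [('t', [0.8, -0.8]), ('s', [0.2, 0.2]), ('e', [3.2, -1.5])]
red te [ 439.  -351.5   37.4] [('t', [0.3, 0.3]), ('e', [0.6, 1.0])]
blue te [ 559.4 -363.9    8.2] [('t', [0.2, -1.0]), ('e', [1.3, -2.2])]
```

View pics/c_wb_e.png

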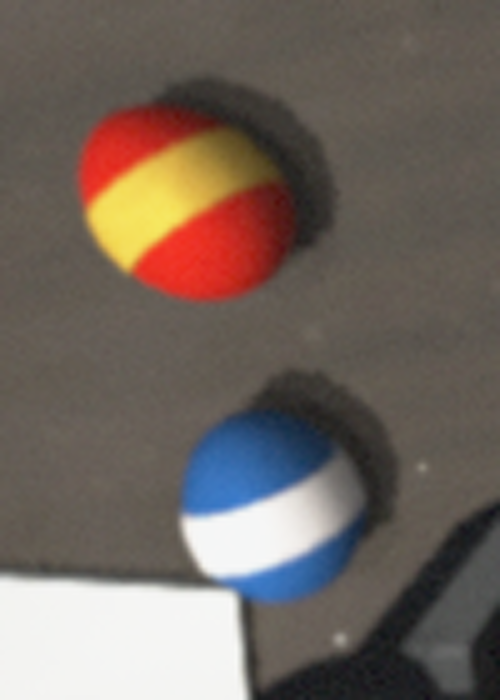

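```bash
python3 - <<'E'
from h import *
bot.move_ptp([442.5,-352.7,120],down(PI+math.radians(25.5)-2*PI)); bot.dwell(0.15); wcap('w_red'); s=bot.get_state();print(s['t'],s['tcp_pos'],s['qpos'])
m,im=load('w_red'); print(proj(m,[442.5,-352.7,27]))
E
```

```text
5.9333 [ 443.90029508 -353.81680928  121.90237758] [-8.02992052e-01  4.50031180e-01 -3.05270849e-01  8.11746332e-01
  4.11028159e-05 -1.24755083e+00]
[[252.02106995 193.22701175]]
```

View pics/w_red.png

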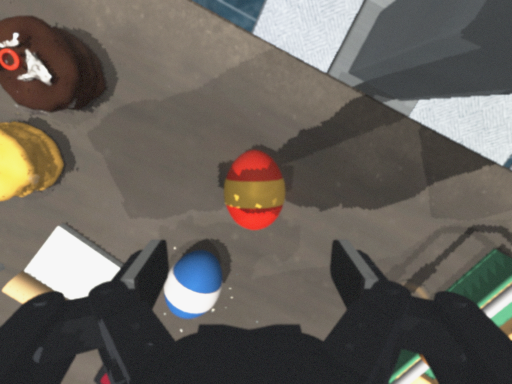

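```bash
python3 - <<'E'
from h import *
m,im=load('w_red'); print('blue in w_red',onz(m,[[193,284]],27).round(1),'red',onz(m,[[255,191]],27).round(1))
s=bot.get_state();print(s['tcp_pos'])
r=down(PI+math.radians(25.5)-2*PI)
bot.movel([441,-351,9],rot=r,max_speed=120); bot.dwell(0.2); s=bot.get_state();print(s['t'],s['tcp_pos'],s['contact_force'].round(2))
bot.grip(0.0,25); s=bot.get_state();print(s['t'],s['opening'],s['tcp_pos'],s['contact_force'].round(2)); wcap('w_redg')
E
```

```text
blue in w_red [[ 552.8 -364.9   27. ]] red [[ 439.5 -351.2   27. ]]
[ 443.90029508 -353.81680928  121.90237758]
7.2083 [ 441.43863853 -351.43774687    9.75779252] [-0.08 -0.46  1.08]
7.6167 0.6144552948503555 [ 441.2248283  -351.20083749    9.40602306] [0.32 0.31 3.62]
```

View pics/w_redg.png

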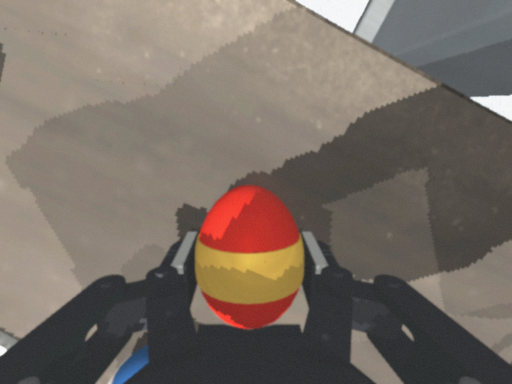

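```bash
python3 - <<'E'
from h import *
m,im=load('w_redg'); print(proj(m,[441.2,-351.2,27]))
bot.movel([441,-351,150],max_speed=200)
s=bot.get_state();print(s['t'],s['opening'],s['contact_force'].round(2))
r=down(math.radians(168.5))
bot.move_ptp([454.6,-44.6,110],r); bot.dwell(0.15)
bot.movel([454.6,-44.6,45],rot=r,max_speed=150); bot.dwell(0.15)
s=bot.get_state();print(s['t'],s['opening'],s['tcp_pos'],s['orientation'],s['contact_force'].round(2)); wcap('w_redp')
E
```

```text
[[250.3183797  259.58216594]]
8.525 0.6117156478910765 [-0.07 -0.03 -0.46]
10.5917 0.6158964429872088 [455.62296104 -44.95777722  46.01039588] [-3.14147003e+00  2.09144188e-03  2.94074547e+00] [0.61 0.62 0.34]
```

View pics/w_redp.png

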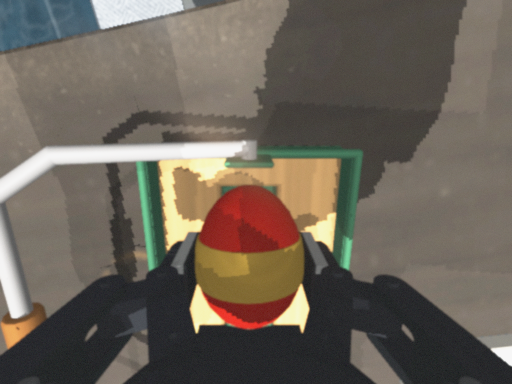

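```bash
python3 - <<'E'
from h import *
m,im=load('w_redp'); p=onz(m,[[205,152],[345,150],[138,160],[362,152]],34)
c=np.array([496.8,-53]);y=math.radians(-11.5);Rz=np.array([[math.cos(y),-math.sin(y)],[math.sin(y),math.cos(y)]])
print(((p[:,:2]-c)@Rz).round(1)); crop(im,120,130,380,340,3,'c_redp.png')
print(((onz(m,[[222,185],[277,185]],17)[:,:2]-c)@Rz).round(1))
E
```

```text
[[-91.8 -25.2]
 [-92.8  52.6]
 [-87.3 -62.9]
 [-91.7  62.1]]
[[-68.1 -18. ]
 [-68.1  17.2]]
```

View pics/c_redp.png

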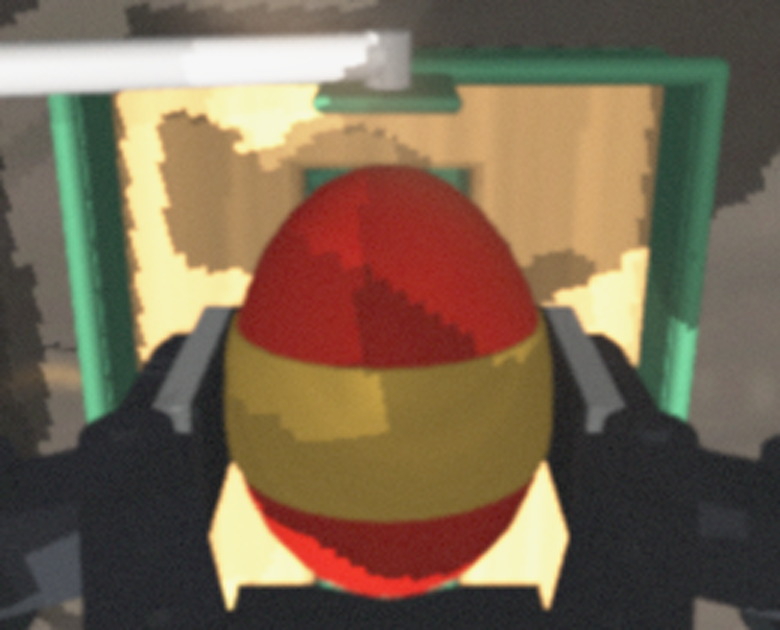

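```bash
python3 - <<'E'
from h import *
r=down(math.radians(168.5))
bot.movel([454.4,-44.6,22],rot=r,max_speed=80); bot.dwell(0.1)
print(bot.get_state()['contact_force'].round(2))
hit=bot.movel([454.4,-44.6,16.5],rot=r,max_speed=20,threshold=2.5)
s=bot.get_state();print(hit,s['t'],s['tcp_pos'],s['contact_force'].round(2))
bot.dwell(0.15);s=bot.get_state();print(s['tcp_pos'],s['contact_force'].round(2))
bot.grip(0.74,25); wcap('w_redr')
s=bot.get_state();print(s['t'],s['opening'])
E
```

```text
[-0.24  1.14 -0.41]
True 11.4167 [455.27782824 -44.77850606  19.91449036] [0.37 0.4  4.14]
[455.2010812  -44.75885154  20.03817301] [1.91 0.08 3.63]
11.8833 0.7389084367003346
```

View pics/w_redr.png

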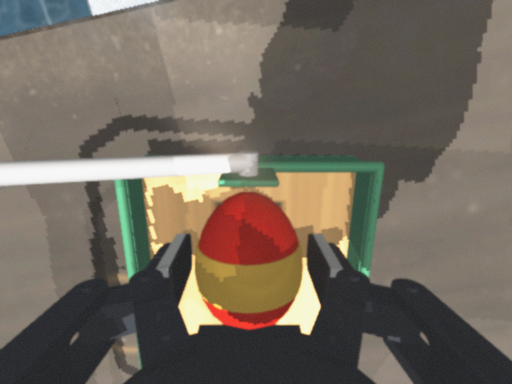

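```bash
python3 - <<'E'
from h import *
bot.movel([454.6,-44.6,150],max_speed=150)
bot.grip(1.0)
bot.move_ptp([551.5,-361,120],down(-PI+math.radians(1))); bot.dwell(0.25); wcap('w_blue'); s=bot.get_state();print(s['t'],s['tcp_pos'],s['qpos'])
m,im=load('w_blue'); print(proj(m,[551.5,-361,27])); crop(im,190,130,320,260,5,'c_blue.png'); cv2.imwrite('pics/top1.png',imaging.capture('top'))
E
```

```text
14.8167 [ 551.85523152 -360.11947393  120.4490392 ] [-6.90123597e-01  6.08819118e-01 -3.28444984e-02  9.28743096e-01
  5.46806111e-05 -7.08819000e-01]
[[248.3505247  194.08371557]]
```

View pics/w_blue.png

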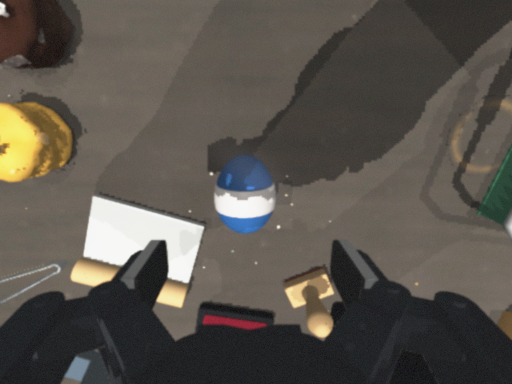

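View pics/c_blue.png

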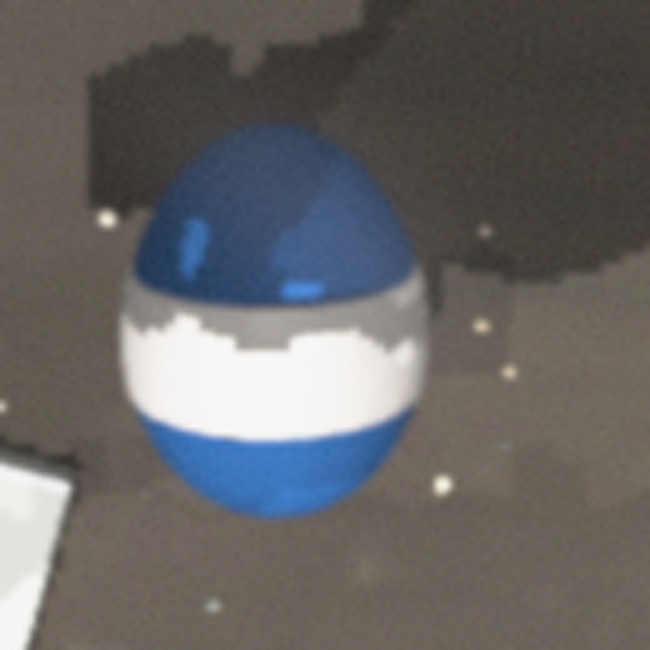

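View pics/top1.png

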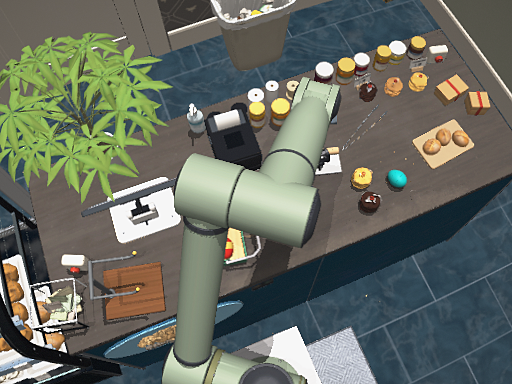

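```bash
python3 - <<'E'
from h import *
r=down(-PI+math.radians(1))
bot.movel([551.7,-363.3,9],rot=r,max_speed=150); bot.dwell(0.15)
bot.grip(0.0,25); s=bot.get_state();print(s['t'],s['opening'],s['tcp_pos'],s['contact_force'].round(2)); wcap('w_blueg')
m,im=load('w_blueg'); print(proj(m,[551.7,-363.3,27]))
bot.movel([551.7,-363.3,150],max_speed=220)
s=bot.get_state();print(s['t'],s['opening'],s['contact_force'].round(2))
r=down(math.radians(168.5))
bot.move_ptp([538.7,-61.8,110],r); bot.dwell(0.15)
bot.movel([538.7,-61.8,45],rot=r,max_speed=150); bot.dwell(0.2)
s=bot.get_state();print(s['t'],s['opening'],s['tcp_pos'],s['orientation'],s['contact_force'].round(2)); wcap('w_bluep')
E
```

```text
16.3167 0.6124638564429815 [ 552.01697009 -363.44804122    9.66530427] [ 0.03 -0.08  4.51]
[[250.37222613 258.36377725]]
17.1583 0.6095641746264756 [ 0.76  0.72 -1.39]
19.2583 0.6104005765378666 [539.72054477 -62.10934789  46.14536665] [-3.14146410e+00  2.21609361e-03  2.94080822e+00] [ 0.32 -0.27 -0.61]
```

View pics/w_blueg.png

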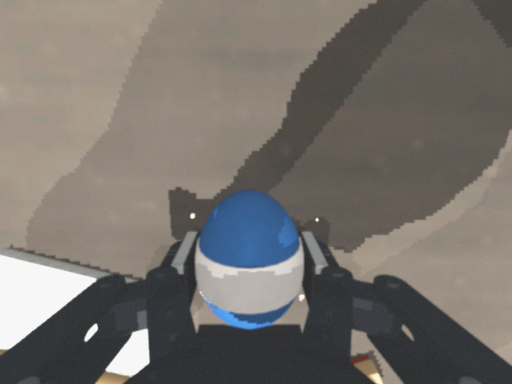

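View pics/w_bluep.png

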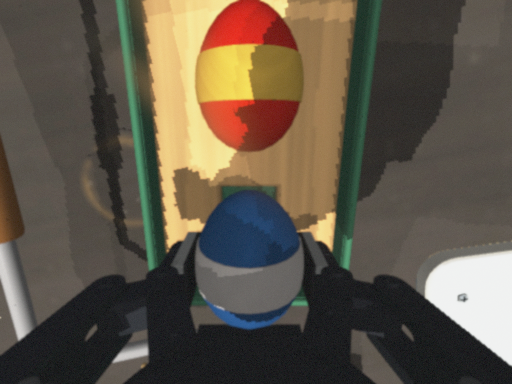

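```bash
python3 - <<'E'
from h import *
r=down(math.radians(168.5))
bot.movel([538.3,-61.7,24],rot=r,max_speed=80); bot.dwell(0.1)
hit=bot.movel([538.3,-61.7,16.5],rot=r,max_speed=20,threshold=2.5)
s=bot.get_state();print(hit,s['t'],s['tcp_pos'],s['contact_force'].round(2))
bot.dwell(0.1)
bot.grip(0.74,25); s=bot.get_state();print(s['t'],s['opening'])
bot.movel([538.3,-61.7,150],max_speed=180)
bot.dwell(.1); wcap('w_both')
s=bot.get_state();print(s['t'],s['qpos'].round(3))
# IK study for bail push
c=np.array([496.8,-53,0]);y=math.radians(-11.5);Rz=R.from_euler('z',y).as_matrix()
for tilt in (30,45,60):
  for flip in (0,1):
    # tool z in basket frame: (0, sin t, -cos t); tool x along basket +-x
    a=math.radians(tilt); z=np.array([0,math.sin(a),-math.cos(a)]); x=np.array([-1,0,0])*(1 if flip==0 else -1)
    T=Rz@np.c_[x,np.cross(z,x),z]; e=R.from_matrix(T).as_euler('xyz')
    out=[]
    for th in (16,50,90):
        t=math.radians(th); p=c+Rz@np.array([0,-110*math.cos(t)+0,50+110*math.sin(t)-12]); q=solve_ik(p.tolist(),e.tolist()); out.append(None if q is None else np.round(q,2).tolist())
    print(tilt,flip,out)
E
```

```text
True 20.1667 [538.67302334 -61.88111734  18.57743169] [-1.24 -0.24  4.81]
20.5333 0.7422604084863306
21.5667 [-0.25   0.382 -0.337  0.856 -0.    -0.05 ]
30 0 [[-0.74, 0.59, -0.38, 0.9, 0.44, -0.6], [-0.68, 0.49, -0.38, 0.97, 0.46, -0.54], [-0.55, 0.41, -0.42, 0.94, 0.49, -0.4]]
30 1 [[-0.74, 0.59, -0.38, 0.9, 0.44, 2.54], [-0.68, 0.49, -0.38, 0.97, 0.46, 2.6], [-0.55, 0.41, -0.42, 0.94, 0.49, 2.74]]
45 0 [[-0.83, 0.74, -0.25, 1.11, 0.61, -0.8], [-0.78, 0.64, -0.28, 1.15, 0.63, -0.75], [-0.67, 0.55, -0.36, 1.08, 0.68, -0.62]]
45 1 [[-0.83, 0.74, -0.25, 1.11, 0.61, 2.34], [-0.78, 0.64, -0.28, 1.15, 0.63, 2.39], [-0.67, 0.55, -0.36, 1.08, 0.68, 2.52]]
60 0 [[-0.9, 0.94, -0.1, 1.37, 0.73, -1.03], [-0.85, 0.83, -0.16, 1.39, 0.76, -0.99], [-0.75, 0.73, -0.27, 1.3, 0.83, -0.88]]
60 1 [[-0.9, 0.94, -0.1, 1.37, 0.73, 2.11], [-0.85, 0.83, -0.16, 1.39, 0.76, 2.15], [-0.75, 0.73, -0.27, 1.3, 0.83, 2.26]]
```

View pics/w_both.png

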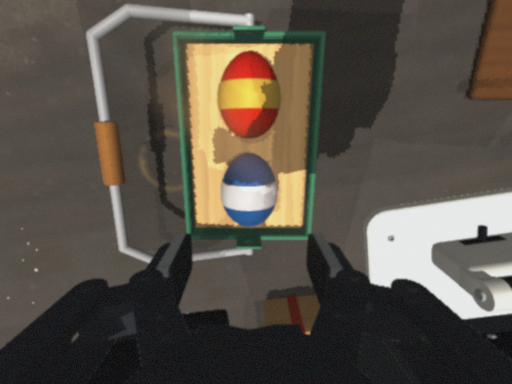

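```bash
cat >> h.py <<'E'
BC=np.array([496.8,-53,0]);BY=math.radians(-11.5);BRz=R.from_euler('z',BY).as_matrix()
def bw(p): return (BC+BRz@np.array(p,float)).tolist()
def tilt_rot(a):
    z=np.array([0,math.sin(a),-math.cos(a)]);x=np.array([-1.,0,0])
    return R.from_matrix(BRz@np.c_[x,np.cross(z,x),z]).as_euler('xyz').tolist()
def tipP(th,a,off,back=12):
    C=np.array([0,-110*math.cos(th),50+110*math.sin(th)]);d=np.array([0,math.sin(a),-math.cos(a)]);n=np.array([0,math.cos(a),math.sin(a)])
    return C-off*n+back*d
E
python3 - <<'E'
from h import *
a=math.radians(45);rt=tilt_rot(a);d=np.array([0,math.sin(a),-math.cos(a)])
pre=tipP(math.radians(16),a,40)
p0=pre-120*d
print(bw(p0),bw(pre),solve_ik(bw(p0),rt))
bot.grip(0.0)
bot.move_ptp(bw(p0),rt); bot.dwell(.2); wcap('w_bail0'); s=bot.get_state();print(s['t'],s['tcp_pos'],s['orientation'],s['opening'])
E
```

```text
[454.85486261722644, -259.16693692618696, 128.40337026055516] [471.7717928225331, -176.01756848343342, 43.550556518169444] [-0.96859667  0.76830218 -0.01796419  1.39163231  0.53365096 -0.93870678]
23.35 [ 455.84499528 -257.52181874  129.18741056] [2.35732496e+00 9.71217395e-04 2.94453247e+00] 0.0008083056948651052
```

View pics/w_bail0.png

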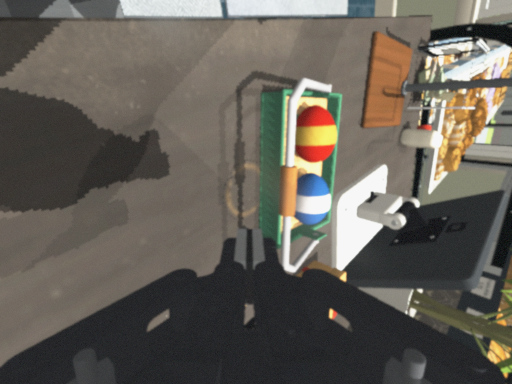

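```bash
python3 - <<'E'
from h import *
a=math.radians(45);rt=tilt_rot(a)
bot.movel(bw(tipP(math.radians(16),a,40)),rot=rt,max_speed=150); bot.dwell(.1)
f0=bot.get_state()['contact_force']
h=bot.movel(bw(tipP(math.radians(16),a,22)),rot=rt,max_speed=60)
s=bot.get_state();print(s['t'],h,(s['contact_force']-f0).round(2)); wcap('w_bail1')
for th in (26,38):
    bot.movel(bw(tipP(math.radians(th),a,20)),rot=rt,max_speed=100)
s=bot.get_state();print(s['t'],(s['contact_force']-f0).round(2),s['tcp_pos'],bw(tipP(math.radians(38),a,20)));wcap('w_bail2')
cv2.imwrite('pics/scene2.png',imaging.capture('scene'))
E
```

```text
24.85 False [ 0.86 -0.27  0.52]
25.6417 [ 1.42 -1.02  0.19] [ 478.60609507 -143.27856521   95.63720139] [478.3907562660174, -143.4843237757884, 95.0953452878529]
```

View pics/w_bail1.png

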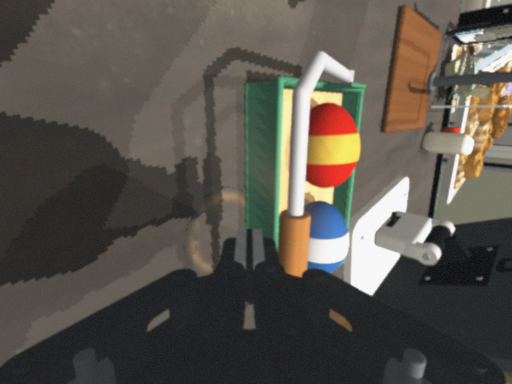

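View pics/w_bail2.png

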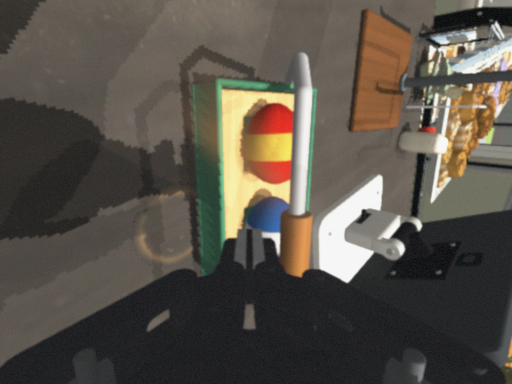

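View pics/scene2.png

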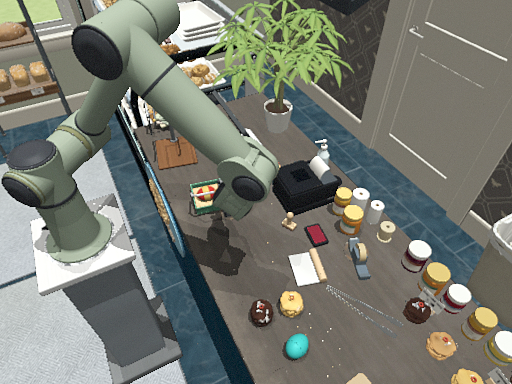

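```bash
python3 - <<'E'
from h import *
a=math.radians(45);rt=tilt_rot(a)
f0=bot.get_state()['contact_force']
for th in (50,62,74,84):
    bot.movel(bw(tipP(math.radians(th),a,20)),rot=rt,max_speed=90)
bot.dwell(.1)
s=bot.get_state();print(s['t'],(s['contact_force']-f0).round(2),s['tcp_pos'],bw(tipP(math.radians(84),a,20)));m,im=wcap('w_bail3')
# expected roller centre pixel for angles
for th in (75,80,84,88,92): print(th,proj(m,bw([0,-110*math.cos(math.radians(th)),50+110*math.sin(math.radians(th))])).round(1),proj(m,bw([-70,-110*math.cos(math.radians(th)),50+110*math.sin(math.radians(th))])).round(1))
E
```

```text
27.4333 [-0.37 -0.68  0.41] [493.38320744 -69.90301114 136.7577753 ] [493.3798460339372, -69.81059381363961, 136.76999149254053]
75 [[262.3 262.6]] [[264.4 115.5]]
80 [[277.7 257.3]] [[282.3 115.3]]
84 [[288.4 252.8]] [[294.6 115. ]]
88 [[297.8 248.2]] [[305.2 114.8]]
92 [[305.8 243.5]] [[314.1 114.5]]
```

View pics/w_bail3.png

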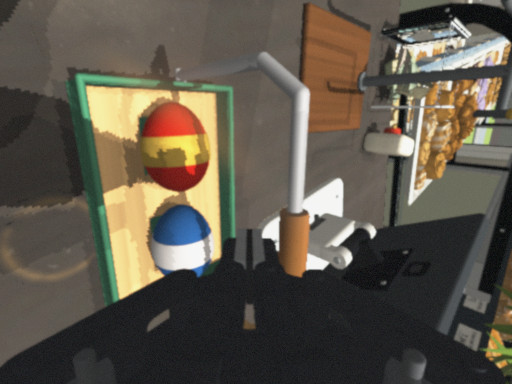

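```bash
python3 - <<'E'
from h import *
a=math.radians(45);rt=tilt_rot(a)
bot.movel(bw(tipP(math.radians(88.5),a,20)),rot=rt,max_speed=50); bot.dwell(.15)
m,im=wcap('w_bail4')
for th in (84,88,90,92): print(th,proj(m,bw([-70,-110*math.cos(math.radians(th)),50+110*math.sin(math.radians(th))])).round(1))
# back off along -n then away
p=tipP(math.radians(88.5),a,20)
n=np.array([0,math.cos(a),math.sin(a)])
bot.movel(bw(p+[0,-40,-5]),rot=rt,max_speed=80)
bot.movel(bw(p+[0,-80,90]),rot=rt,max_speed=200)
r=down(math.radians(168.5))
bot.move_ptp(bw([0,-40,300]),r);bot.dwell(.15);wcap('w_up')
s=bot.get_state();print(s['t'],s['tcp_pos'])
cv2.imwrite('pics/scene3.png',imaging.capture('scene'));cv2.imwrite('pics/top3.png',imaging.capture('top'))
crop(im,60,40,330,290,3,'c_bail4.png')
E
```

```text
84 [[281.6 115.4]]
88 [[293.1 115.1]]
90 [[298.2 115. ]]
92 [[302.9 114.8]]
30.1833 [487.8139226  -93.34925731 297.60272067]
```

View pics/c_bail4.png

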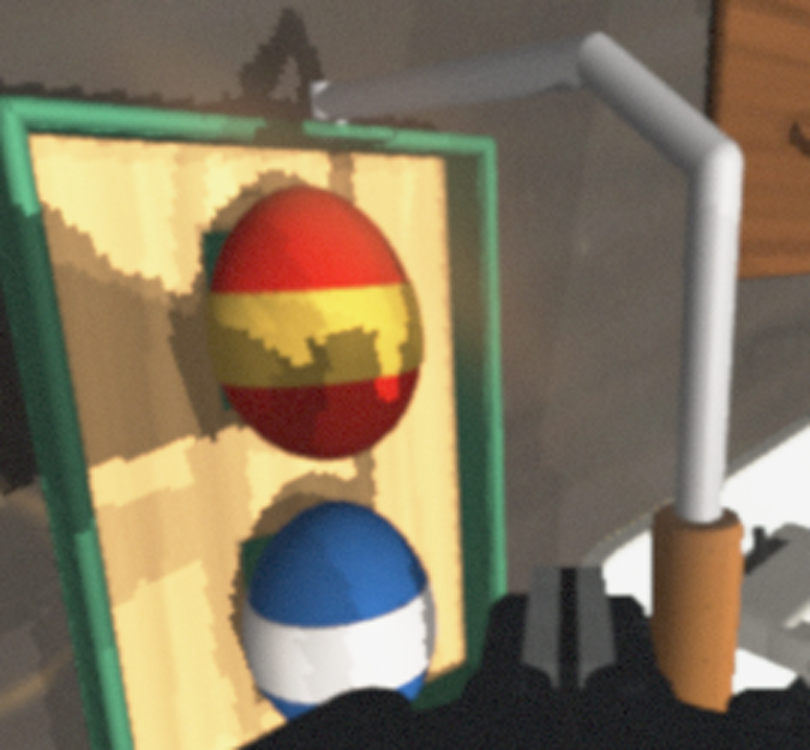

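View pics/w_up.png

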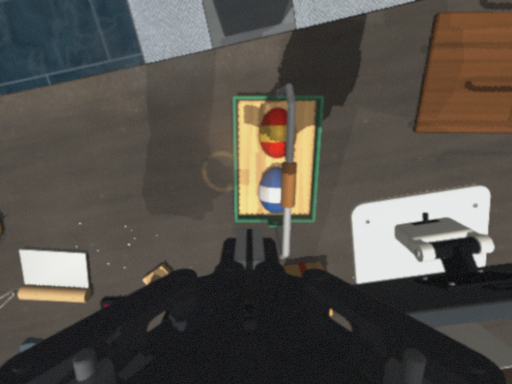

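View pics/scene3.png

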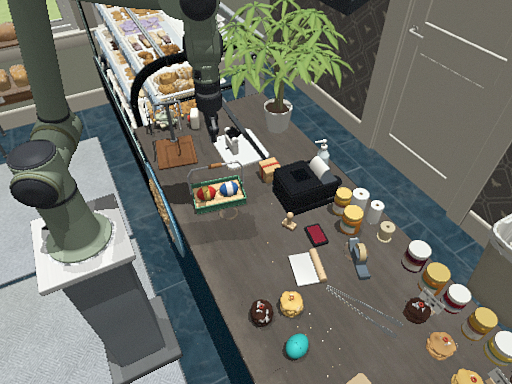

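```bash
python3 - <<'E'
from h import *
m,im=load('w_up'); crop(im,220,70,340,270,4,'c_up.png')
E
```

```text
(no output)
```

View pics/c_up.png

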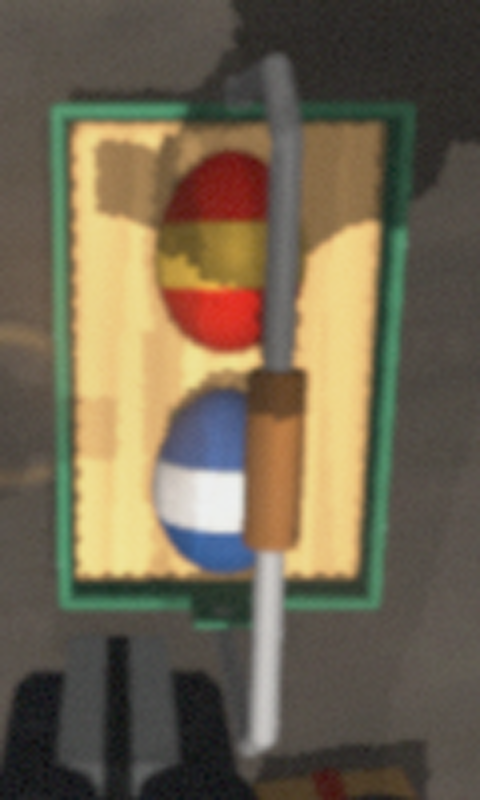

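```bash
python3 - <<'E'
from h import *
m,im=load('w_up'); C=lambda l:[[(a+.5)/4-.5+220,(b+.5)/4-.5+70] for a,b in l]
rim=onz(m,C([(50,103),(415,103),(382,609),(60,609)]),34)
print('rim',rim[:,:2].round(1).tolist(),rim.mean(0).round(1))
L=lambda p:((p[:,:2]-BC[:2])@BRz[:2,:2]).round(1)
print(L(rim)); rol=onz(m,C([(275,459)]),160); print('roller',rol.round(1),L(rol)); bar=onz(m,C([(284,150),(264,720)]),160); print(L(bar))
E
```

```text
rim [[392.0, -97.2], [417.7, 26.6], [602.8, -10.1], [577.1, -134.7]] [497.4 -53.9  34. ]
[[-93.8 -64.2]
 [-93.3  62.2]
 [ 95.3  63.2]
 [ 94.9 -64.1]]
roller [[497.6 -53.2 160. ]] [[ 0.8 -0. ]]
[[-76.4  -0.8]
 [ 76.6  -0.3]]
```

```bash
python3 - <<'E'
from h import *
t=cv2.imread('pics/top0.png');s=cv2.imread('pics/scene0.png')
crop(t,60,160,220,260,5,'c_tab_t.png');crop(s,190,80,310,190,6,'c_tab_s.png')
E
```

```text
(no output)
```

View pics/c_tab_t.png

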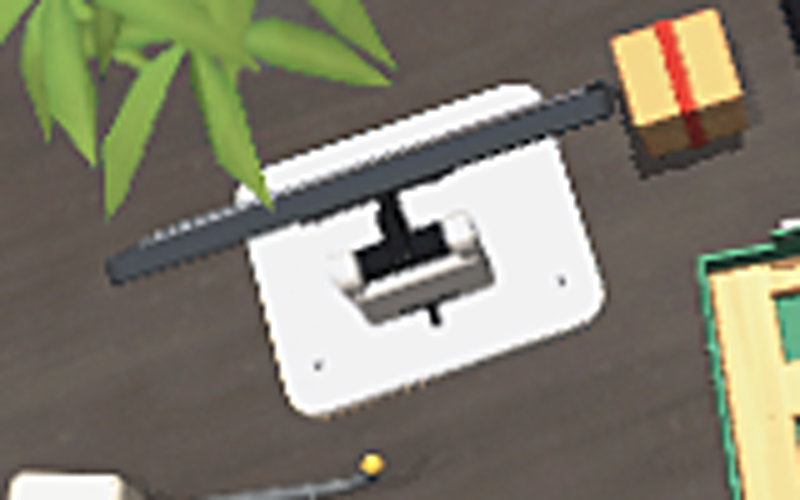

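View pics/c_tab_s.png

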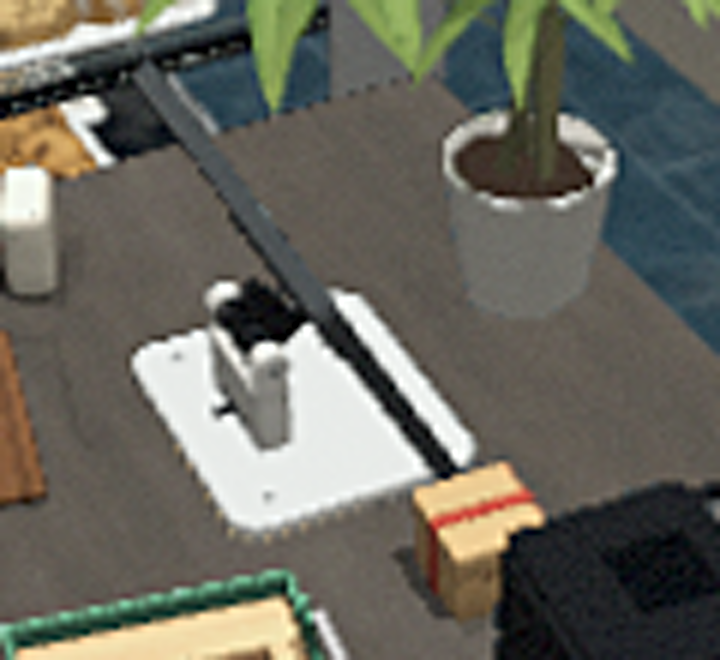

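```bash
python3 - <<'E'
from h import *
mt=imaging.camera_model('top');ms=imaging.camera_model('scene')
for n,a,b in (('monR',(181,180),(264.2,158)),('monL',(83,214),(214.2,91.7)),('knR',(152,206.4),(234.7,139.2)),('knL',(129,214),(226.7,129.2))):
    P=tri([(mt,a),(ms,b)]); print(n,P.round(0),(proj(mt,P)-a).round(1),(proj(ms,P)-b).round(1))
print(onz(mt,[[(600)/5+60,300/5+160],[310/5+60,415/5+160]],5).round(0))
E
```

```text
monR [724.  10.  50.] [[-0.2 -0.7]] [[-0.5  0.3]]
monL [655. 315. 206.] [[-0.1 -0.3]] [[-0.2  0.1]]
knR [652. 125.  92.] [[-0.2 -0.5]] [[-0.4  0.3]]
knL [653. 201.  93.] [[0.  0.1]] [[ 0. -0.]]
[[607.  60.   5.]
 [605. 265.   5.]]
```

```bash
python3 - <<'E'
from h import *
r=down(math.radians(168.5))
bot.move_ptp([497.2,-53.2,225],r); bot.grip(0.6); bot.dwell(.1)
bot.movel([497.2,-53.2,141],rot=r,max_speed=130); bot.dwell(.2)
s=bot.get_state();print(s['t'],s['tcp_pos'],s['contact_force'].round(2))
bot.grip(0.0,70); bot.dwell(.1)
s=bot.get_state();print(s['t'],s['opening'],s['tcp_pos'],s['contact_force'].round(2),s['wrist_torque'].round(2)); wcap('w_grip')
bot.movel([497.2,-53.2,151],rot=r,max_speed=40); bot.dwell(.15)
s=bot.get_state();print(s['t'],s['opening'],s['tcp_pos'],s['contact_force'].round(2),s['wrist_torque'].round(2)); wcap('w_lift1')
cv2.imwrite('pics/scene4.png',imaging.capture('scene'))
a=cv2.imread('pics/scene4.png');crop(a,150,110,280,240,5,'c_sc4.png')
E
```

```text
32.3583 [497.87271455 -53.36766728 141.85248054] [ 0.09  1.22 -0.5 ]
32.8833 0.1633853561897865 [497.3816193  -53.2526909  141.39633385] [-1.85  0.35  5.61] [ 0.05  0.3  -0.06]
33.4833 0.1639290531422529 [496.83624244 -53.12804589 150.59071369] [ 0.28 -0.24 -5.66] [ 0.   -0.    0.01]
```

View pics/w_lift1.png

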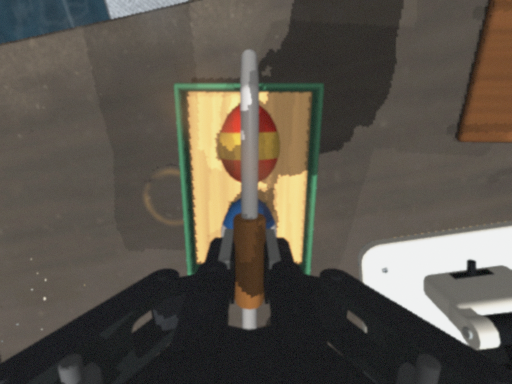

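View pics/c_sc4.png

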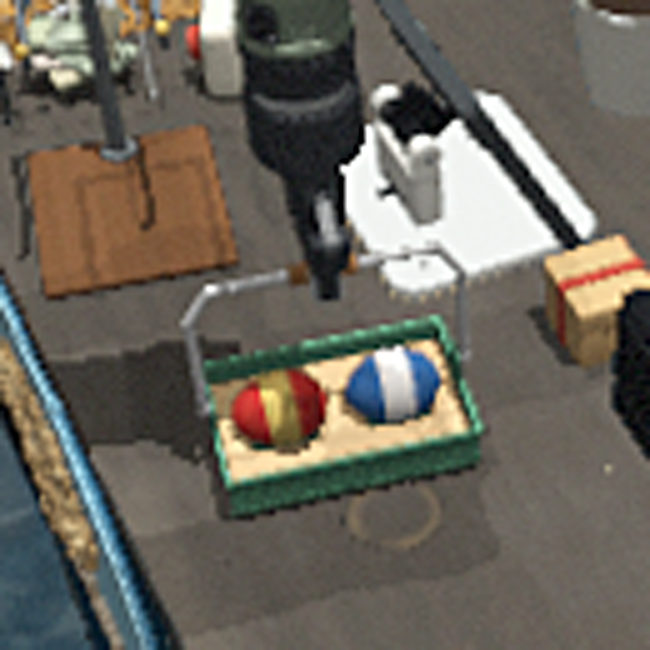

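```bash
cat >> h.py <<'E'
SC=np.array([432.5,239.7,0]);SY=math.radians(-12.5);SRz=R.from_euler('z',SY).as_matrix()
def sw(p): return (SC+SRz@np.array(p,float)).tolist()
E
python3 - <<'E'
from h import *
r=down(math.radians(168.5));rs=down(math.radians(167.5))
bot.movel([497.2,-53.2,236],rot=r,max_speed=120)
bot.movel(sw([0,-85,236]),rot=rs,max_speed=130); bot.dwell(.3)
s=bot.get_state();print(s['t'],s['opening'],s['tcp_pos'],sw([0,-85,236]),s['contact_force'].round(2),s['wrist_torque'].round(2)); wcap('w_pre')
cv2.imwrite('pics/scene5.png',imaging.capture('scene'));cv2.imwrite('pics/top5.png',imaging.capture('top'))
crop(cv2.imread('pics/scene5.png'),120,60,270,200,5,'c_sc5.png');crop(cv2.imread('pics/top5.png'),60,180,260,330,4,'c_t5.png')
E
```

```text
36.625 0.16253666841755168 [414.19675404 156.48204311 235.95404554] [414.10263281526125, 156.71483939480564, 236.0] [ 0.35  0.08 -5.29] [-0.01  0.01 -0.01]
```

View pics/w_pre.png

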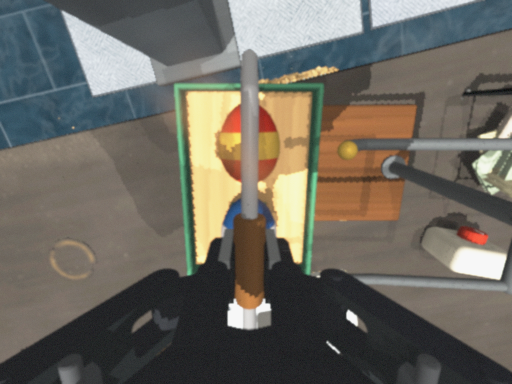

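View pics/c_sc5.png

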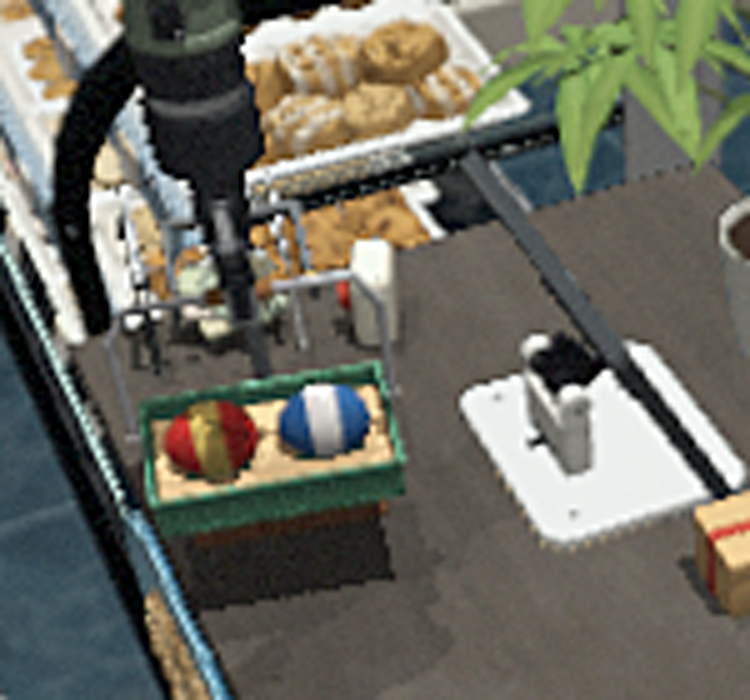

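View pics/c_t5.png

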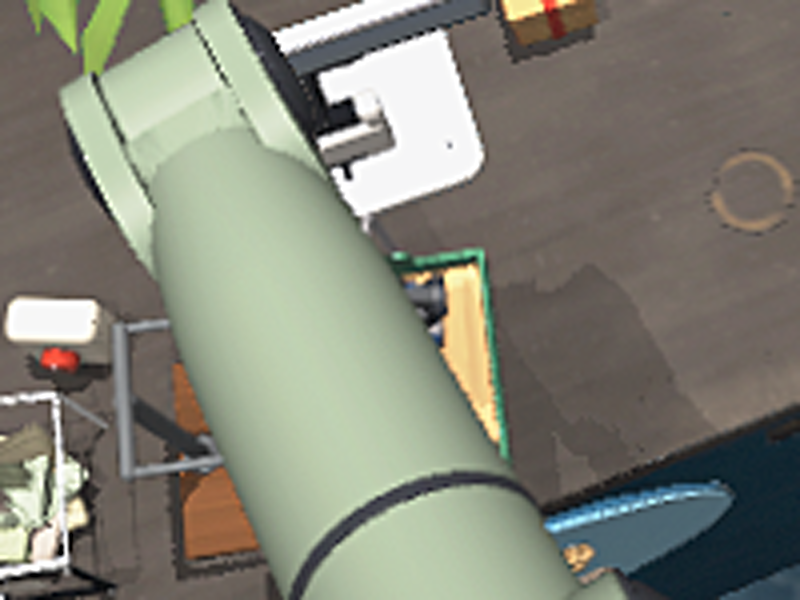

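```bash
python3 - <<'E'
from h import *
m,im=load('w_pre'); p=onz(m,[[348,150]],222); print('tip local',((p[:,:2]-SC[:2])@SRz[:2,:2]).round(1))
rs=down(math.radians(167.5))
bot.movel(sw([0,-50,228]),rot=rs,max_speed=120)
bot.movel(sw([0,2,224]),rot=rs,max_speed=80); bot.dwell(.25)
s=bot.get_state();print(s['t'],s['tcp_pos'],sw([0,2,224]),s['contact_force'].round(2),s['wrist_torque'].round(2)); wcap('w_over')
cv2.imwrite('pics/scene6.png',imaging.capture('scene'))
crop(cv2.imread('pics/scene6.png'),120,60,270,200,5,'c_sc6.png')
E
```

```text
tip local [[-50.5 -29.8]]
38.275 [432.92368967 241.3079951  224.08732644] [432.9328792278762, 241.65259201423984, 224.0] [-0.91 -0.47 -4.7 ] [-0.01 -0.    0.05]
```

View pics/w_over.png

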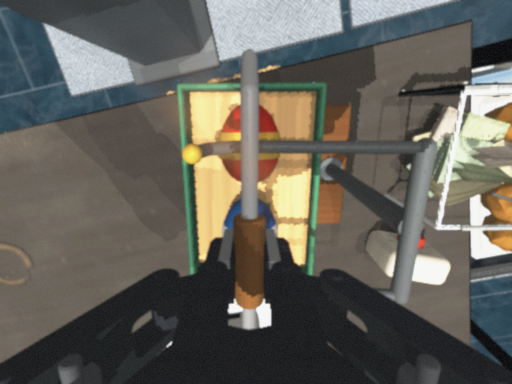

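View pics/c_sc6.png

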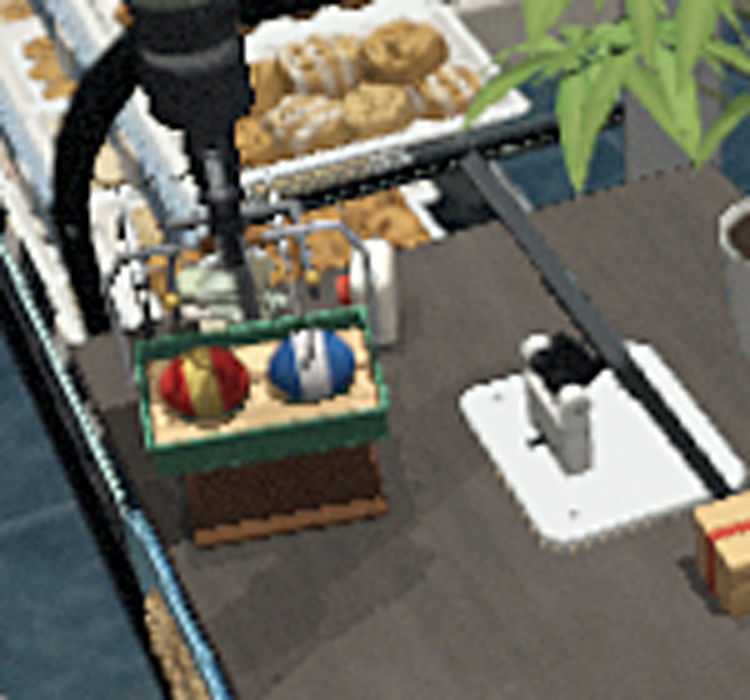

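```bash
python3 - <<'E'
from h import *
m,im=load('w_over'); p=onz(m,[[192,154]],222); print('tip local',((p[:,:2]-SC[:2])@SRz[:2,:2]).round(1))
rs=down(math.radians(167.5))
bot.movel(sw([0,2,188]),rot=rs,max_speed=80); bot.dwell(.25)
s=bot.get_state();print(s['t'],s['tcp_pos'],s['contact_force'].round(2))
hit=bot.movel(sw([0,2,178]),rot=rs,max_speed=20,threshold=3.5)
s=bot.get_state();print(hit,s['t'],s['tcp_pos'],s['contact_force'].round(2),s['wrist_torque'].round(3))
bot.dwell(.2);s=bot.get_state();print(hit,s['t'],s['tcp_pos'],s['contact_force'].round(2),s['wrist_torque'].round(3))
wcap('w_seat');cv2.imwrite('pics/scene7.png',imaging.capture('scene'))
crop(cv2.imread('pics/scene7.png'),120,60,270,200,5,'c_sc7.png')
E
```

```text
tip local [[-50.2 -28.5]]
39.225 [433.30969885 241.82335559 188.53565464] [ 0.7  -0.14 -5.38]
True 39.6583 [433.03265921 241.70334082 179.91795838] [-0.27  0.32  3.55] [ 0.008 -0.063 -0.03 ]
True 39.8583 [432.99288627 241.69313391 179.88777262] [-0.18  0.6   6.6 ] [ 0.011 -0.104  0.013]
```

View pics/w_seat.png

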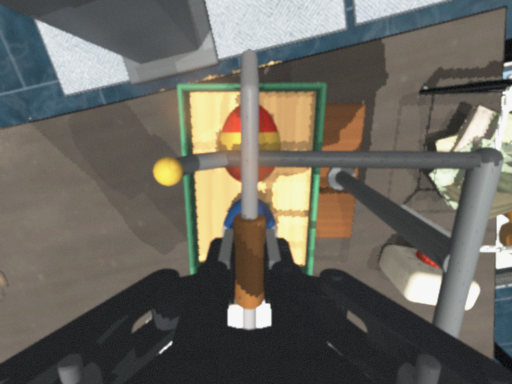

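View pics/c_sc7.png

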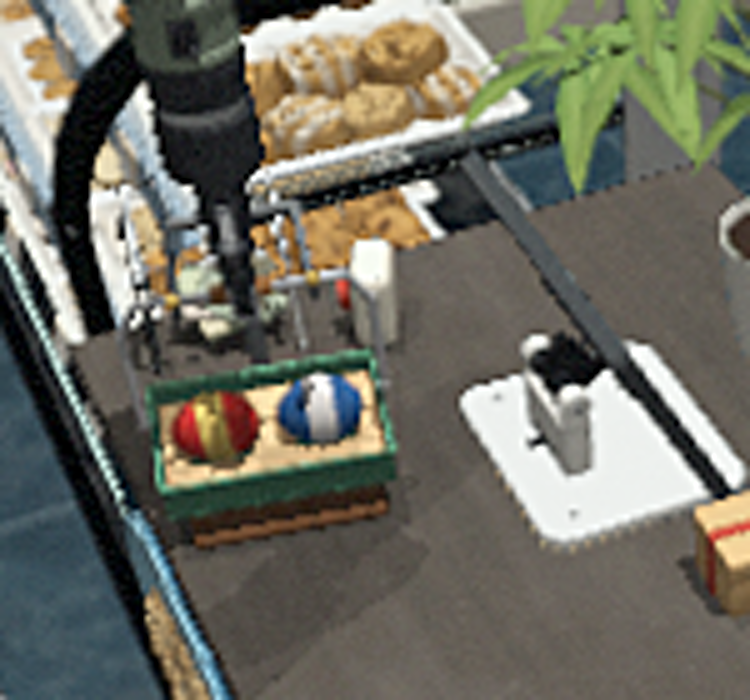

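```bash
python3 - <<'E'
from h import *
rs=down(math.radians(167.5))
p=bot.get_state()['tcp_pos']
bot.movel([p[0],p[1],180.6],rot=rs,max_speed=10); bot.dwell(.1)
s=bot.get_state();print(s['t'],s['tcp_pos'],s['contact_force'].round(2),s['wrist_torque'].round(3))
bot.grip(0.5,20); bot.dwell(.5)
s=bot.get_state();print(s['t'],s['opening'],s['contact_force'].round(2)); wcap('w_rel')
cv2.imwrite('pics/scene8.png',imaging.capture('scene'))
crop(cv2.imread('pics/scene8.png'),120,60,270,200,5,'c_sc8.png')
E
```

```text
40.4583 [432.80763643 241.59247901 180.24498702] [ 1.41 -0.13 -3.18] [ 0.048 -0.129  0.02 ]
41.35 0.4979799009657101 [1.05 0.78 0.5 ]
```

View pics/w_rel.png

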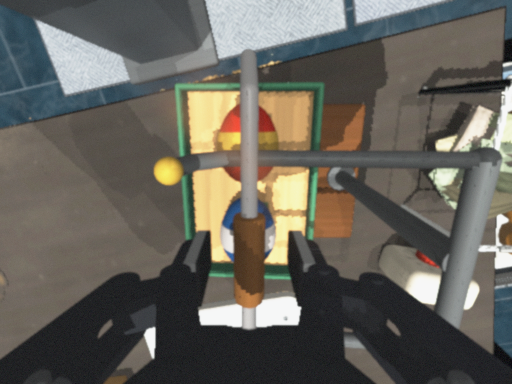

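View pics/c_sc8.png

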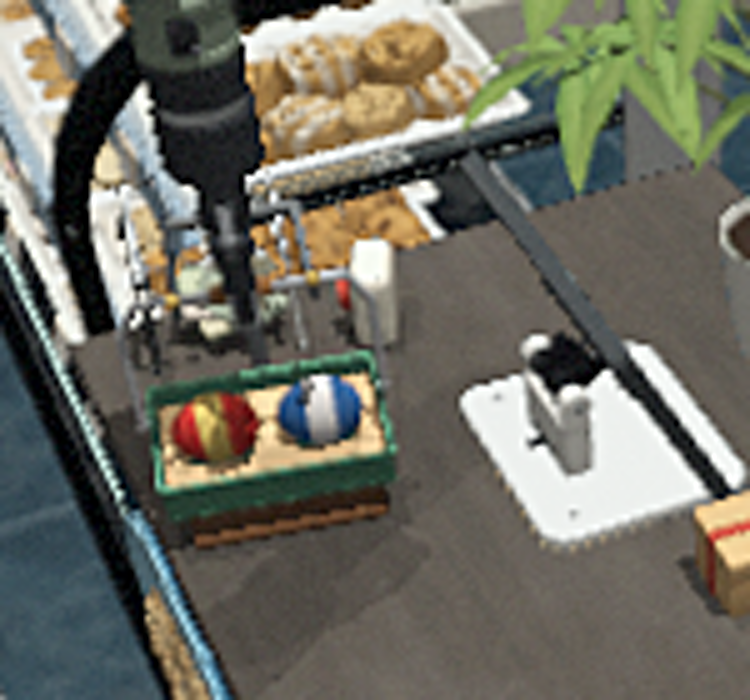

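```bash
python3 - <<'E'
from h import *
p=bot.get_state()['tcp_pos']
bot.movel([p[0],p[1],330],max_speed=120)
bot.move_ptp([420,60,380],down(math.radians(167.5))); bot.dwell(1.0); 
wcap('w_f1');cv2.imwrite('pics/scene9.png',imaging.capture('scene'));a=imaging.capture('top');cv2.imwrite('pics/top9.png',a)
bot.dwell(1.0);b=imaging.capture('top'); c=imaging.capture('scene')
print(np.abs(a.astype(int)-b).max(axis=2)[180:340,60:260].mean(), np.abs(cv2.imread('pics/scene9.png').astype(int)-c).max(axis=2)[60:200,120:270].mean())
s=bot.get_state();print(s['t'],s['contact_force'].round(2))
crop(cv2.imread('pics/scene9.png'),120,60,270,200,5,'c_sc9.png');crop(a,60,180,260,330,4,'c_t9.png')
E
```

```text
1.138875 3.483
45.875 [-0.47 -0.11 -0.91]
```

View pics/c_sc9.png

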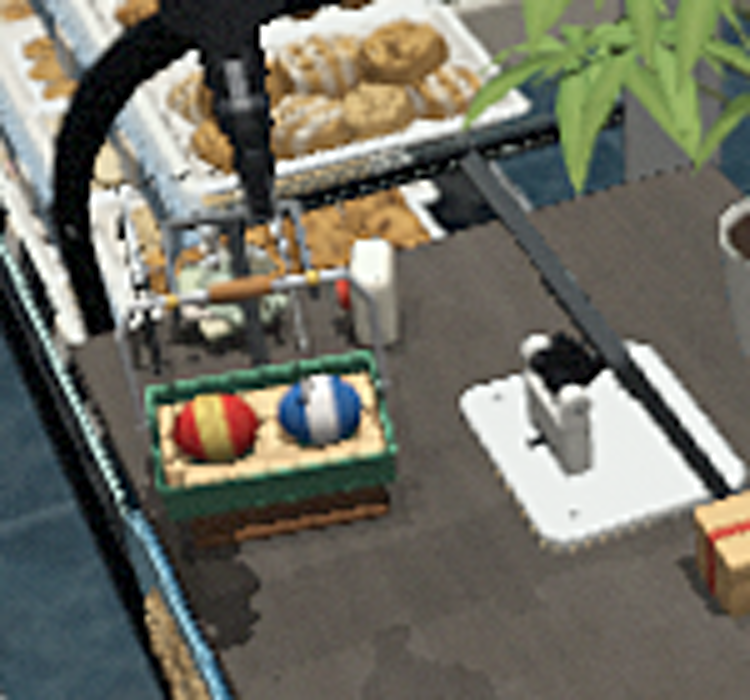

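View pics/w_f1.png

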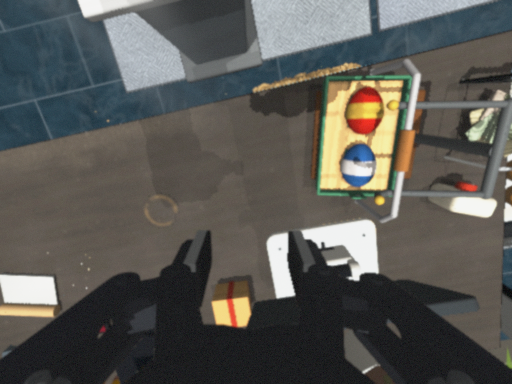

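View pics/top9.png

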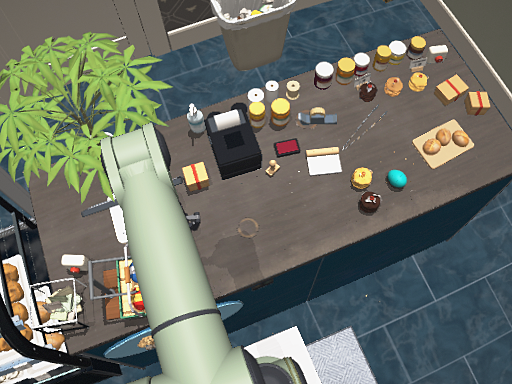

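```bash
python3 - <<'E'
from h import *
a=imaging.capture('scene').astype(int);bot.dwell(.35);b=imaging.capture('scene').astype(int);bot.dwell(.5);c=imaging.capture('scene').astype(int)
for x,y in((a,b),(b,c)):
    print([np.abs(x-y).max(2)[r].mean().round(2) for r in (np.s_[125:165,145:202],np.s_[130:175,215:270],np.s_[210:300,210:330])])
cv2.imwrite('pics/scene10.png',c.astype(np.uint8))
# level: rim corners via wrist
m,im=load('w_f1'); crop(im,300,50,440,230,4,'c_f1.png'); crop(c.astype(np.uint8),140,90,220,175,8,'c_sc10.png');print(bot.get_state()['t'])
E
```

```text
[np.float64(3.86), np.float64(2.58), np.float64(3.2)]
[np.float64(3.84), np.float64(2.58), np.float64(3.15)]
46.875
```

View pics/c_f1.png

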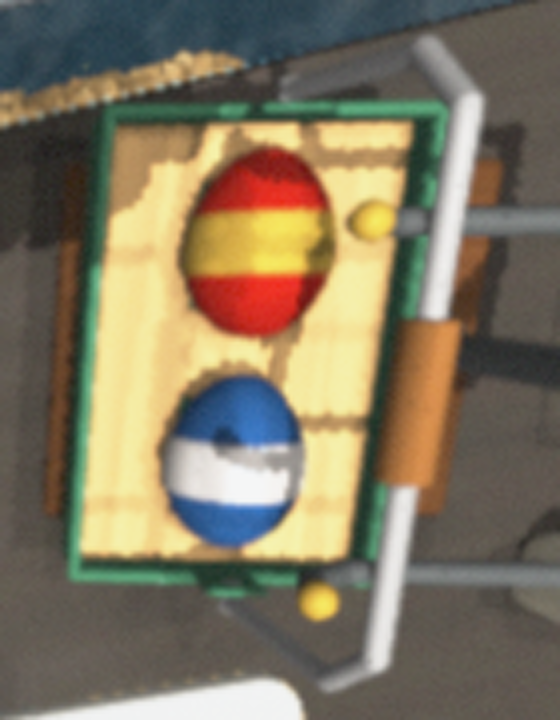

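View pics/c_sc10.png

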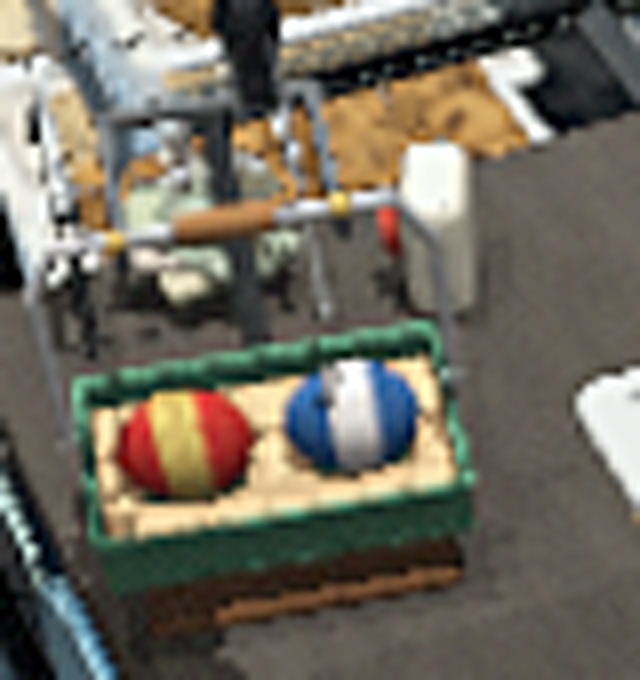

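```bash
python3 - <<'E'
from h import *
m,im=load('w_f1');ms=imaging.camera_model('scene')
W=lambda a,b:((a+.5)/4-.5+300,(b+.5)/4-.5+50);S=lambda a,b:((a+.5)/8-.5+140,(b+.5)/8-.5+90)
for n,w,s in (('FL',W(107,107),S(97,543)),('FR',W(70,580),S(472,478)),('BL',W(447,105),S(76,378)),('BR',W(370,582),S(436,323))):
    P=tri([(m,w),(ms,s)]);L=SRz.T@(P-SC);print(n,L.round(1),np.abs(proj(m,P)-w).max().round(1),np.abs(proj(ms,P)-s).max().round(1))
E
```

```text
FL [-93.3 -61.9  72.2] 0.0 0.0
FR [ 92.2 -62.7  72.7] 0.3 0.1
BL [-92.7  59.   83.1] 0.5 0.2
BR [92.5 61.6 78.1] 0.2 0.1
```

```bash
python3 - <<'E'
from h import *
a=math.radians(50);z=np.array([0,math.sin(a),-math.cos(a)]);x=np.array([-1.,0,0])
rt=R.from_matrix(SRz@np.c_[x,np.cross(z,x),z]).as_euler('xyz').tolist()
p=sw([60,-230,230]);print(p,solve_ik(p,rt))
bot.move_ptp(p,rt);bot.dwell(.4);wcap('w_side');print(bot.get_state()['t'])
m,im=load('w_side');crop(im,200,60,420,260,3.6,'c_side.png')
E
```

```text
[441.29664922143235, 2.165541526129118, 230.0] [-0.68592568  0.36977163 -0.48004169  1.21405989  0.75289825 -0.6660684 ]
48.15
```

View pics/w_side.png

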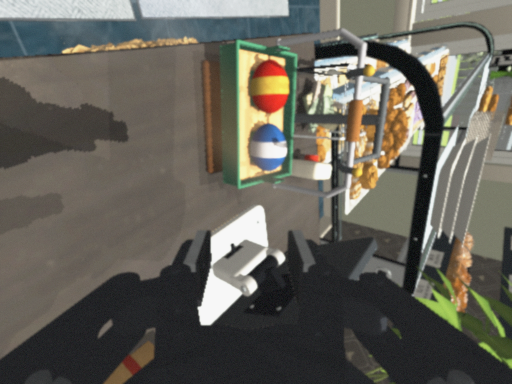

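```bash
python3 - <<'E'
from h import *
m,im=load('w_side');crop(im,190,20,390,215,4,'c_side.png')
E
```

```text
(no output)
```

View pics/c_side.png

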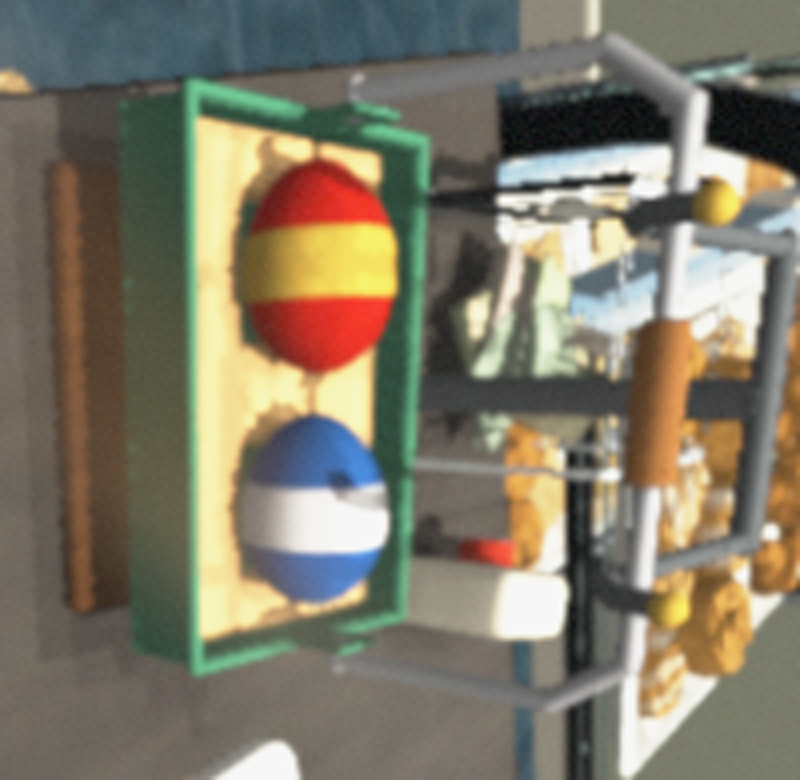

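```bash
python3 - <<'E'
from h import *
m,im=load('w_f1');ms=imaging.camera_model('scene');mw,_=load('w_side')
W=lambda a,b:((a+.5)/4-.5+300,(b+.5)/4-.5+50);S=lambda a,b:((a+.5)/8-.5+140,(b+.5)/8-.5+90);D=lambda a,b:((a+.5)/4-.5+190,(b+.5)/4-.5+20)
for n,w,s,d in (('FL',W(107,107),S(97,543),D(187,80)),('FR',W(70,580),S(472,478),D(195,675)),('BL',W(447,105),S(76,378),D(432,138)),('BR',W(370,582),S(436,323),D(410,618))):
    for o in ([(m,w),(ms,s),(mw,d)],[(m,w),(mw,d)],[(ms,s),(mw,d)]):
        P=tri(o);print(n,(SRz.T@(P-SC)).round(1),end=' ')
    print()
P=lambda p:proj(mw,sw(p)).round(1)
for t in (0,3):
    pass
print('bar',tri([(mw,D(683,160)),(m,W(463,150))]).round(1))
E
```

```text
FL [-93.3 -61.4  70.1] FL [-93.6 -60.7  67.6] FL [-92.6 -64.4  72.6] 
FR [ 92.7 -62.7  71.6] FR [ 93.9 -61.7  69.3] FR [ 91.3 -68.8  76.6] 
BL [-92.5  59.5  82.4] BL [-92.   59.4  82.3] BL [-94.1  69.1  76.1] 
BR [92.2 59.7 81.2] BR [91.4 58.6 83.2] BR [91.9 54.4 84.7] 
bar [367.7 257.9 197.2]
```

```bash
python3 - <<'E'
from h import *
m,im=load('w_f1');mw,_=load('w_side')
W=lambda a,b:((a+.5)/4-.5+300,(b+.5)/4-.5+50);D=lambda a,b:((a+.5)/4-.5+190,(b+.5)/4-.5+20)
for n,w,d in (('tipL',W(373,220),D(717,202)),('tipR',W(319,602),D(670,603)),('roller',W(419,404),D(660,403)),('baseFL',W(66,165),D(50,163)),('baseFR',W(45,515),D(72,612)),('pivL',W(285,93),D(356,88)),('eggR',W(258,242),D(320,265)),('eggB',W(232,460),D(314,508))):
    P=tri([(m,w),(mw,d)]);print(n,(SRz.T@(P-SC)).round(1))
ub,iu=load('w_up');b4,i4=load('w_bail4')
print('tips expected [-52,-28,221],[52,...]; base [+-80,-60,10]')
# counter reference: w_up + w_bail4 rim corners
U=lambda a,b:((a+.5)/4-.5+220,(b+.5)/4-.5+70);B=lambda a,b:((a+.5)/3-.5+60,(b+.5)/3-.5+40)
for n,u,b in (('FL',U(50,103),B(0,97)),('BL',U(415,103),B(497,140))):
    P=tri([(ub,u),(b4,b)]);print(n,(BRz.T@(P-BC)).round(1))
E
```

```text
tipL [-50.2 -28.7 218.8]
tipR [ 53.5 -28.5 219.1]
roller [  0.2   1.9 199.2]
baseFL [-77.1 -59.9   2.5]
baseFR [ 81.5 -58.8   2.4]
pivL [-96.5  -3.6  90.6]
eggR [-44.4  -0.6  75.3]
eggB [40.8 -0.7 75.1]
tips expected [-52,-28,221],[52,...]; base [+-80,-60,10]
FL [-93.2 -63.9  38. ]
BL [-92.7  61.6  36.6]
```

```bash
python3 - <<'E'
from h import *
bot.move_ptp([330,-330,380],down(PI));bot.dwell(.3)
t=np.mean([imaging.capture('top').astype(float) for _ in range(4)],0).astype(np.uint8)
s=np.mean([imaging.capture('scene').astype(float) for _ in range(4)],0).astype(np.uint8)
cv2.imwrite('pics/topF.png',t);cv2.imwrite('pics/sceneF.png',s)
crop(t,80,245,170,330,8,'c_tF.png');crop(s,140,90,220,175,8,'c_sF.png');print(bot.get_state()['t'])
E
```

```text
50.2333
```

View pics/c_tF.png

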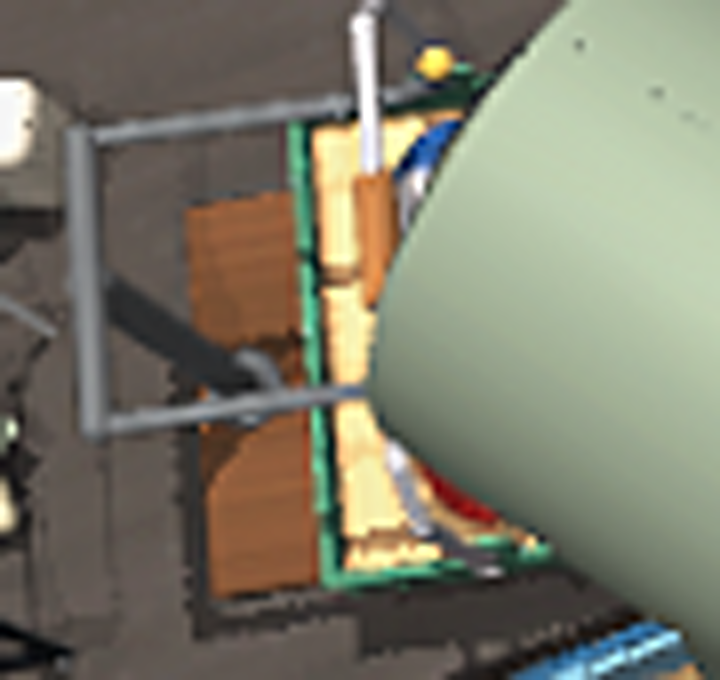

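View pics/c_sF.png

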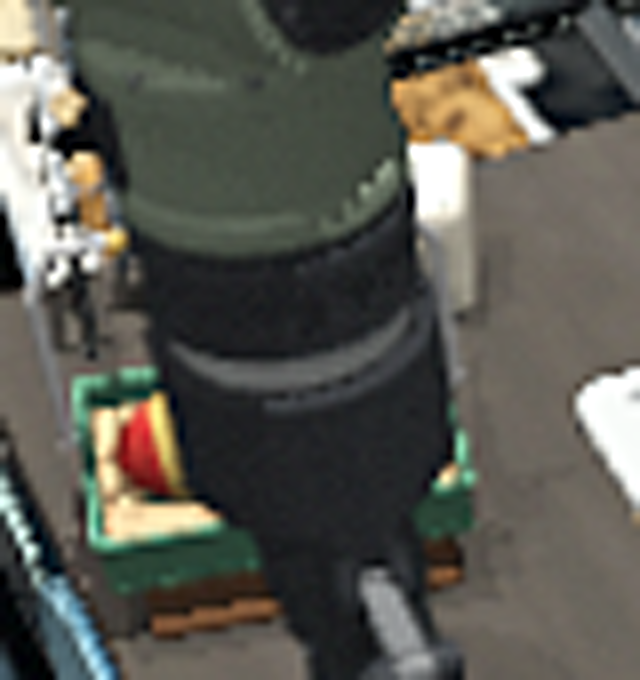

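View pics/topF.png

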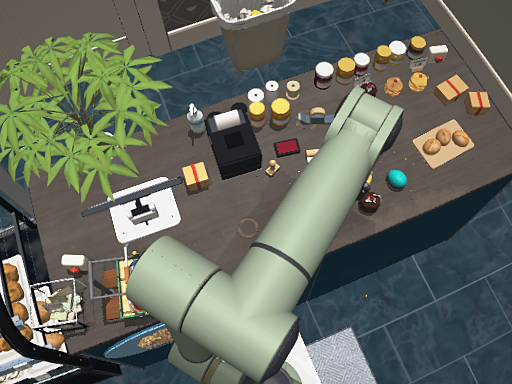

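```bash
python3 - <<'E'
from h import *
mt=imaging.camera_model('top');ms=imaging.camera_model('scene')
T=lambda a,b:((a+.5)/8-.5+80,(b+.5)/8-.5+245);S=lambda a,b:((a+.5)/8-.5+140,(b+.5)/8-.5+90)
for n,t,s in (('BL',T(325,588),S(76,378)),('BR',T(290,122),S(436,323))):
    print(n,(SRz.T@(tri([(mt,t),(ms,s)])-SC)).round(1))
o,d=rays(ms,[S(97,543),S(472,478),S(76,378),S(436,323)])
for di,y in zip(d,(-61,-61,61,61)):
    ol=SRz.T@(o-SC);dl=SRz.T@di
    for dy in (-2,0):
        k=(y+dy-ol[1])/dl[1];print((ol+k*dl).round(1),end=' ')
    print()
# same on counter (reference bias), c_sc4: lifted 10mm? use scene0 c_sc1: rim corners
S1=lambda a,b:((a+.5)/5-.5+140,(b+.5)/5-.5+120)
o,d=rays(ms,[S1(252,325),S1(490,280)])
for di,y in zip(d,(61,61)):
    ol=BRz.T@(o-BC);dl=BRz.T@di;k=(y-ol[1])/dl[1];print('ref',(ol+k*dl).round(1))
E
```

```text
BL [-94.8  66.5  77.3]
BR [90.6 68.6 71.7]
[-93.2 -63.   73. ] [-93.4 -61.   71.4] 
[ 91.7 -63.   72.6] [ 91.8 -61.   71. ] 
[-93.4  59.   83.1] [-93.6  61.   81.7] 
[92.6 59.  80.1] [92.7 61.  78.7] 
ref [-94.   61.   33.9]
ref [90.9 61.  30.4]
```

```bash
python3 - <<'E'
from h import *
ms=imaging.camera_model('scene')
crop(cv2.imread('pics/scene4.png'),185,165,255,220,10,'c_ref4.png');crop(cv2.imread('pics/scene10.png'),142,122,212,177,10,'c_ref10.png')
E
```

```text
(no output)
```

View pics/c_ref4.png

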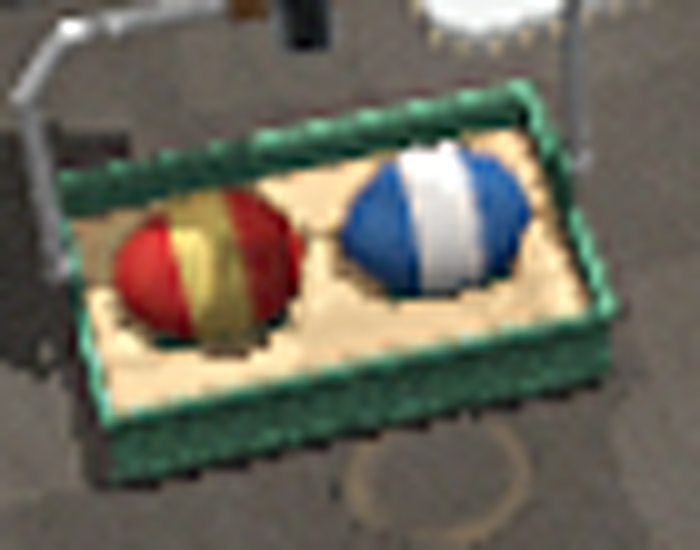

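View pics/c_ref10.png

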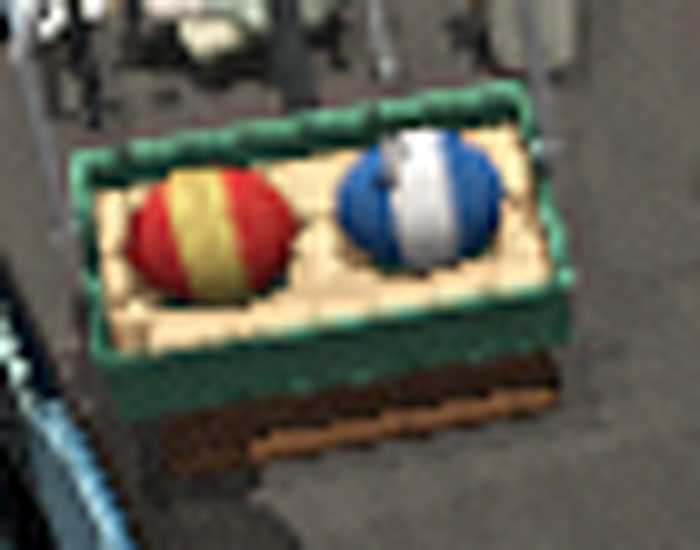

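```bash
python3 - <<'E'
from h import *
ms=imaging.camera_model('scene')
def go(pts,x0,y0,Rz,c,yc):
    px=[((a+.5)/10-.5+x0,(b+.5)/10-.5+y0) for a,b in pts]
    o,d=rays(ms,px);ol=Rz.T@(o-c);L=[]
    for di,y in zip(d,(-61+yc,-61+yc,61+yc,61+yc)):
        dl=Rz.T@di;L.append(ol+(y-ol[1])/dl[1]*dl)
    L=np.array(L);print(L.round(1).tolist(),'tilt',math.degrees(math.atan((L[2:,2].mean()-L[:2,2].mean())/122)).__round__(2),'roll x',(L[[1,3],2].mean()-L[[0,2],2].mean()).round(1))
# FL FR BL BR at rim outer top
go([(104,422),(615,312),(60,180),(530,80)],185,165,BRz,BC,0)
go([(97,360),(570,285),(72,158),(528,85)],142,122,SRz,SC,0)
E
```

```text
[[-94.7, -61.0, 40.7], [92.3, -61.0, 41.0], [-90.6, 61.0, 43.8], [91.4, 61.0, 46.4]] tilt 2.0 roll x 1.5
[[-95.1, -61.0, 71.2], [91.3, -61.0, 67.3], [-95.4, 61.0, 79.3], [93.9, 61.0, 77.9]] tilt 4.36 roll x -2.7
```

```bash
python3 - <<'E'
from h import *
a=cv2.imread('pics/top0.png').astype(int);b=cv2.imread('pics/top9.png').astype(int)
for n,(x0,y0,x1,y1) in dict(gift=(182,160,212,192),stamp=(262,158,282,178),cook=(348,165,376,190),dark=(356,188,384,214)).items(): print(n,np.abs(a-b)[y0:y1,x0:x1].mean().round(2))
s=bot.get_state();print(s['t'],np.abs(s['joint_velocities']).max().round(4),s['contact_force'].round(2))
bot.sign_off()
E
```

```text
gift 13.85
stamp 16.03
cook 14.24
dark 11.09
50.2333 0.0029 [-0.76  0.28  0.05]
the job is handed in; nothing more can be done
```

```bash
python3 - <<'E'
import cv2,numpy as np
a=cv2.imread('pics/top0.png',0);b=cv2.imread('pics/top9.png',0)
for n,(x0,y0,x1,y1) in dict(gift=(182,160,212,192),stamp=(262,158,282,178),cook=(348,165,376,190),dark=(356,188,384,214),jar=(270,95,292,125)).items():
    r=cv2.matchTemplate(b[y0-6:y1+6,x0-6:x1+6],a[y0:y1,x0:x1],cv2.TM_CCOEFF_NORMED);_,v,_,l=cv2.minMaxLoc(r);print(n,round(v,3),(l[0]-6,l[1]-6),b[y0:y1,x0:x1].mean()-a[y0:y1,x0:x1].mean())
E
```

```text
gift 0.999 (0, 0) 14.194791666666646
stamp 0.997 (0, 0) 16.417500000000004
cook 0.998 (0, 0) 15.16857142857144
dark 0.999 (0, 0) 11.174450549450555
jar 0.997 (0, 0) 14.289393939393932
```

The basket hangs by its bail over both hooks of the stand with both eggs in their hollows. I handed it in at 50.2 s, with the arm well clear.

**What I did:** I laid the red egg in hollow_a and the blue egg with the white band in hollow_b, lowering each until it touched before letting go. With the closed fingertips I swung the bail upright while the basket stood on the counter. Then I gripped the roller, lifted the basket level, passed the bar over the hook tips, lowered it until it rested on the hooks, and released.

**What the last checks showed:**
- **Seating:** The bar lies behind both hook tips, and both eggs lie lengthwise in their hollows.
- **Stillness:** Scene pictures 0.35 to 0.5 s apart differed only by image noise.
- **Bystanders:** The gift box, both cookie packs and the stamp showed no shift in the top view. My first comparison there, a raw pixel difference, came out high. That was a uniform brightness change; template matching gave a shift of 0 px for all four.

**Where the checks disagreed:** The levelness readings do not agree well.
- Front-to-back tilt, with the front edge lower, read about 2 to 5° in the different views.
- The same measurement read 2° on the basket when it had just been lifted about 10 mm and should have been level.
- My best estimate is a real tilt of 2 to 4°. I left it alone, because nudging the hung basket looked riskier than the tilt.
- One triangulation (wrist pictures) also read the stand's base about 7 mm too low, so those height readings are rough.

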